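# Crack a walnut for the fruit-and-seed practical

### The job

Take the walnut from the white board and stand it upright on the bench in the middle between the jaws of the nutcracker, with its seam running along the handles so that each jaw bears on one half of the shell. Then squeeze the two handles together slowly until the shell just gives, stop there so that the kernel is not crushed, and let go so that the handles spring open with the cracked nut left standing between the jaws; leave the bottle, slide box and beaker where they are.

Things in the scene. Friction and masses are not known exactly. Their poses are not given: they have to be found in the camera images.
- nut_center (a point): Centre of the brown walnut, half-way up. It stands on its stem end (z up), 36 mm tall. x runs along the seam, the lighter ridge over the nut: 33 mm wide and firm along x, the place to hold it. y goes across the seam through the two shell halves; each reaches 13 to 17.7 mm out (differs from nut to nut, not measured), so it is 26 to 35 mm thick. Each jaw must bear on one half. About 33 g.
- shell (a joint): How far the shell half at +y of the walnut has caved in (m): 0 whole, 0.0012 cracked and resting on the kernel. Squeezed across the seam it hardly yields up to about 26 N, then gives way at once under little force and stays caved in.
- board: White plastic dissecting board, 150 x 150 mm and 8 mm thick, fixed to the bench; origin at the centre of its underside. The walnut stands on it at the start.
- cracker: Steel nutcracker with blue handles lying flat on the bench, loose, about 0.28 kg, 185 mm long. Origin on the bench midway between its two hinge pins; x runs midway between the arms to the handle ends, z up. The link plate fills x = -9 to 9 mm, 25 mm high; arms and handles are 20 mm high. Open, the arms' inner faces are 43 mm apart from x = 20 to 92 mm, the jaws 39 mm.
- jaw_mid (a point): Middle between the two toothed jaw faces of the nutcracker, 55 mm from its origin along its x axis and 18 mm above the bench, where the walnut's centre should be; axes as the nutcracker's. The jaws are 34 mm long along x, reach from 1.5 to 27.5 mm above the bench and stand 39 mm apart when open. The walnut stands on the bench here.
- grip_mid (a point): Middle between the two handles at the best place to squeeze them, 155 mm from the nutcracker's origin along its x axis, 10 mm above the bench; axes as the nutcracker's, the handles lie at +y and -y. Open, the handles measure 68 mm over their outer faces here; each is 9 mm thick, and they end 20 mm farther on.
- handle_l (a joint): Angle by which each arm is closed (rad), 0 open. The two arms are geared and close evenly about their pins, 14 mm either side of the origin; a spring opens them (1 to 2 N at the handles). Each jaw moves in by 55 mm x angle, each handle at grip_mid by 155 mm x angle. The shell gives at about 9 to 12 N on each handle.
- jaw_l: Toothed jaw on the nutcracker's left (+y) arm, 34 mm long; origin at the middle of its face.
- jaw_r: The same jaw on the right (-y) arm. If either jaw presses on the nut with more than 33 N (13 to 15 N on each handle) the kernel is crushed.
- bottle: Brown glass bottle, 60 mm across, 135 mm tall, loose; to be left alone. Origin at the centre of its underside.
- slide_box: Closed wooden slide box, 85 x 100 x 30 mm, loose; to be left alone. Origin at the centre of its underside.
- beaker: Glass beaker, 68 mm across, 85 mm tall, loose; to be left alone. Origin at the centre of its underside.

How it is judged:
By the outcome, as a careful person would: the job done as asked, in the order asked, and still so for the second after the job is handed in, with the robot touching nothing.
It also fails if it takes over 61 s, if anything falls off the work surface, if the arm or the gripper's body presses on something with over 40 N, if the wrist force passes 120 N, or if a joint passes its speed limit or range.

### The arm

A 6-joint arm with a two-finger parallel gripper is mounted at the origin on the work surface. World frame = base frame: x ahead of the robot, y to its left, z up, the work surface at z = 0. Lengths are in m, angles in rad, forces in N, time in s.
With the tool pointing down it reaches from about 0.375 to 0.9 m from the base axis. Payload 3.1 kg.
Tool frame: the origin (TCP) lies at the very end of the fingers, on their centre line; the grasp point (between the pads) lies 19 mm behind it; z points along the fingers, y is the direction in which the jaws open and shut (so a half turn about z gives the same grasp; the last joint's range is limited). The gripper opens to 87 mm and grips with 3 to 60 N. Pads are 19 mm wide; open, the fingers measure 117 mm over their backs; the gripper's body (75 mm by 190 mm) begins 51 mm behind the grasp point.
Start: joints at [-1.315, 0.527, 1.433, -0, 1.181, -0.178], TCP at [0.263, -0.567, 0.223] pointing down, gripper open.
Joint ranges: [-3.08, 3.08], [-0.75, 2.2], [0.22, 2.44], [-1.43, 4.57], [0, 2.65], [-2.85, 2.85]. Speed limits (rad/s): [2.79, 2.79, 3.14, 3.14, 3.14, 3.14].

### API

Orientations are given as a unit quaternion [x, y, z, w].
In Python, from rig import robot gives the robot as it stands. The module is installed in compiled form; this text tells all that it offers.
- The arm moves only by the tool send_rows, never from a script. Its argument "deltas" is a list of rows, each an object of numbers: "tx", "ty", "tz": the shift along the tool's x, y, z in cm; "rx", "ry", "rz": the turn, a rotation vector about the tool's x, y, z in rad. A call has 1 to 5 rows; each row is the pose to reach, as a shift and turn from the pose commanded when the call began, along the tool's axes at that moment; what a row does not reach only later rows make up. A row lasts 1/12 s, in which the tool goes at most 41.7 mm and 7.16 degrees, less where a joint would pass 70% of its speed; a pose out of reach is approached as far as the arm can. A call with a gripper value outside its range is refused whole. "claw" is the finger opening in cm, from 0 to 8.7, set as the call begins (left out, the last holds). The fingers move at their own pace and stop on an object; "squeeze" is the grip in N (left out, the last holds). Time passes only in rows, so rows that repeat a pose let the fingers close. It gives the time, the measured TCP pose, the force and the opening at its end, in the units of the state.
- robot.get_obs(): the state, without advancing time (a new reading comes with each control period).
- robot.camera(name): name is "scene" or "top"; returns a dict with "color" (384x512x3 uint8, red, green, blue), "z_map" (384x512 float32, m along the optical axis (not along the pixel's ray), 0 where there is no reading), "intrinsics" (3x3 intrinsics, pixels), "R" (3x3) and "t" (3): a world point X has camera coordinates R X + t. Camera axes: x right, y down, z forward; pixel columns grow to the right and rows downward; lengths in m; the calibration is good to about 2 mm. A picture is of the moment at which its call begins.
- robot.hand_in(): hands the job in, once; it reports no verdict.
Trained networks look in the newest picture that a camera, given by its name, has taken for a name from the list of things; names that differ only in an ending like _2 or _b are one class to them, and where a whole thing is asked for, a point or a joint stands for the part that bears it (a point fixed in the world has none). Each returns a list of dicts, best first, with "p" (0 to 1); they miss things now and then, are a little off and sometimes report something else, mostly with a low value. They report only what shows in the picture. A call takes as long as a camera call.
- robot.outline_of(label, camera): "pixels" (384x512 bool, what is visible of it) and "xy" ([column, row] in pixels, amid what is visible of it).
- robot.tip_of(label, camera): "xy" ([column, row] in pixels: a listed point, or the origin of a listed thing).
The state is a dict: "time": time; "q": joint angles; "joint_velocities": joint speeds; "joint_torque": joint torques, N m; "position": TCP position; "tool_rot": TCP orientation; "ft_force": force on the tool from outside, world axes, zero at the start; "moment": the same for the moment, N m; "grip_width": finger opening in m.
Only numpy, scipy, OpenCV 4.12 (cv2) and the standard library are available. Lean on these libraries where they do the work, as an engineer would, in place of code of your own. Each camera call takes 0.05 s, during which the arm holds its last target.

## Working session

There is one attempt and no reset: what is moved stays moved. The work goes in short steps, Python scripts to look and compute and a tool call to move; the robot and the scene stay as the last step left them, time stands still between calls to the robot, and variables do not carry over. Pictures are saved under pics/ and viewed, and the job is handed in when it is done.

Besides the shell and the picture viewer there is one more tool, called as name(argument=value, ...) on one line, values as JSON. send_rows: Moves the arm, as the interface text tells. Its arguments: {"type":"object","properties":{"deltas":{"type":"array","items":{"type":"object","properties":{"tx":{"type":"number"},"ty":{"type":"number"},"tz":{"type":"number"},"rx":{"type":"number"},"ry":{"type":"number"},"rz":{"type":"number"}}}},"claw":{"type":"number"},"squeeze":{"type":"number"}},"required":["deltas"]}

```bash
mkdir -p pics; cat > h.py <<'E'
import numpy as np, cv2
from rig import robot
def snap(n,f):
    c=robot.camera(n); cv2.imwrite('pics/'+f,cv2.cvtColor(c['color'],cv2.COLOR_RGB2BGR)); return c
def unproj(c,uv,d):
    K=c['intrinsics']; p=np.array([(uv[0]-K[0,2])/K[0,0],(uv[1]-K[1,2])/K[1,1],1])*d
    return c['R'].T@(p-c['t'])
def onplane(c,uv,z):
    K=c['intrinsics']; p=np.array([(uv[0]-K[0,2])/K[0,0],(uv[1]-K[1,2])/K[1,1],1])
    d=c['R'].T@p; o=-c['R'].T@c['t']; return o+d*(z-o[2])/d[2]
def cloud(c):
    K=c['intrinsics']; z=c['z_map']; v,u=np.mgrid[:384,:512]
    P=np.stack([(u-K[0,2])/K[0,0]*z,(v-K[1,2])/K[1,1]*z,z],-1)
    return (P-c['t'])@c['R']
def proj(c,X):
    p=c['R']@np.array(X)+c['t']; q=c['intrinsics']@p; return q[:2]/q[2]
E
python3 - <<'E'
from h import *
o=robot.get_obs(); print(o)
Z={'nut_center':.026,'board':.0,'cracker':0,'jaw_mid':.018,'grip_mid':.01,'bottle':0,'slide_box':0,'beaker':0,'jaw_l':.0145,'jaw_r':.0145}
for n in ('top','scene'):
    c=snap(n,n+'0.png'); print(n,(-c['R'].T@c['t']).round(3),c['intrinsics'][0,0])
    for k,z in Z.items():
        for r in robot.tip_of(k,n)[:2]:
            print(k,round(r['p'],2),np.round(r['xy'],1),onplane(c,r['xy'],z).round(4))
E
```

```text
{'time': 0.0, 'q': array([-1.31451043e+00,  5.28465709e-01,  1.43391227e+00,  3.21992183e-06,
        1.18138195e+00, -1.78498305e-01]), 'joint_velocities': array([ 4.59708902e-05,  6.00583199e-04,  6.35829428e-05,  1.78461361e-04,
        1.48292344e-03, -1.05759904e-03]), 'joint_torque': array([-3.66367640e-04, -4.40046179e+01, -1.76589686e+01,  6.33021514e-02,
        5.82217926e-02, -1.64386925e-04]), 'position': array([ 0.26309843, -0.56611505,  0.22156874]), 'tool_rot': array([ 9.76462809e-01,  2.15683118e-01, -4.06485430e-05, -1.08287656e-03]), 'ft_force': array([0.68324608, 0.45351652, 0.15612557]), 'moment': array([-0.02482769, -0.05017662, -0.02470295]), 'grip_width': 0.0871001346982047}
top [0.442 0.007 1.303] 446.5073854710812
nut_center 0.43 [369.6 203.1] [ 0.5673 -0.3205  0.026 ]
nut_center 0.24 [286.2 140.4] [ 0.7584 -0.0872  0.026 ]
board 0.82 [358.8 215.6] [ 0.5341 -0.2934  0.    ]
jaw_mid 0.74 [289.4 245.4] [ 0.4531 -0.0859  0.018 ]
grip_mid 0.71 [290.5 277.6] [ 0.3618 -0.0862  0.01  ]
bottle 0.7 [146.4 219.6] [0.54   0.3273 0.    ]
slide_box 0.68 [227.7 140. ] [0.771  0.0854 0.    ]
beaker 0.84 [288.1 141.3] [ 0.762  -0.0947  0.    ]
jaw_l 0.4 [297.  238.8] [ 0.4714 -0.1087  0.0145]
jaw_r 0.4 [297.  238.8] [ 0.4714 -0.1087  0.0145]
scene [ 0.983 -0.291  0.761] 362.8256295891021
nut_center 0.71 [116.6 258.1] [ 0.5558 -0.3227  0.026 ]
board 0.82 [130.  254.6] [ 0.5499 -0.2955  0.    ]
cracker 0.66 [203.2 200.5] [ 0.5181 -0.0827 -0.    ]
jaw_mid 0.83 [191.9 183.5] [ 0.469  -0.0844  0.018 ]
grip_mid 0.71 [165.  160.2] [ 0.3565 -0.1024  0.01  ]
grip_mid 0.41 [323.5 243.7] [0.7829 0.0803 0.01  ]
bottle 0.75 [330.8 137.2] [ 0.5391  0.3302 -0.    ]
slide_box 0.55 [325.2 244. ] [0.7831 0.088  0.    ]
beaker 0.56 [253.7 279.3] [ 0.7576 -0.0992  0.    ]
jaw_l 0.41 [194.4 179.9] [ 0.4603 -0.0725  0.0145]
jaw_r 0.41 [194.4 179.9] [ 0.4603 -0.0725  0.0145]
```

```bash
python3 - <<'E'
import cv2
a=cv2.imread('pics/top0.png');b=cv2.imread('pics/scene0.png')
cv2.imwrite('pics/topc.png',cv2.resize(a[170:310,250:410],None,fx=5,fy=5,interpolation=cv2.INTER_CUBIC)[:600*1+100][:600])
cv2.imwrite('pics/top0b.png',a)
cv2.imwrite('pics/nut.png',cv2.resize(a[185:245,330:400],None,fx=10,fy=10,interpolation=cv2.INTER_CUBIC))
E
```

```text
(no output)
```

View pics/top0.png

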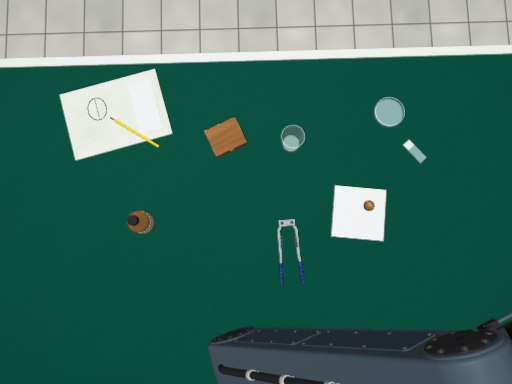

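View pics/scene0.png

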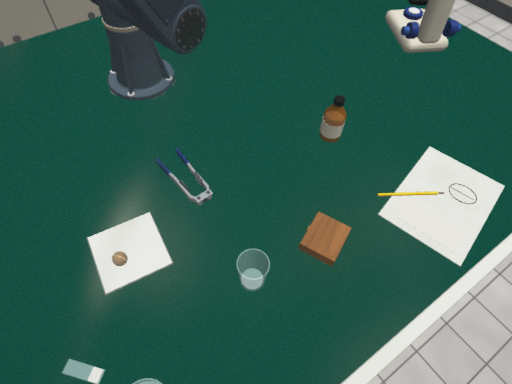

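View pics/nut.png

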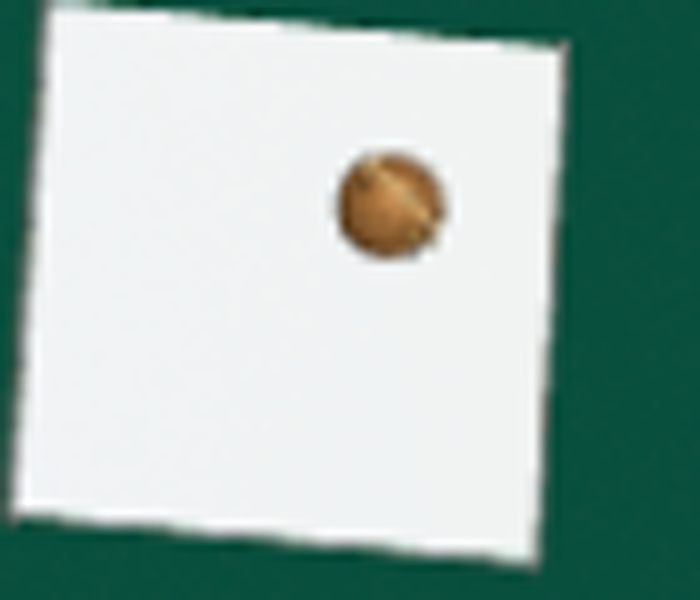

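View pics/topc.png

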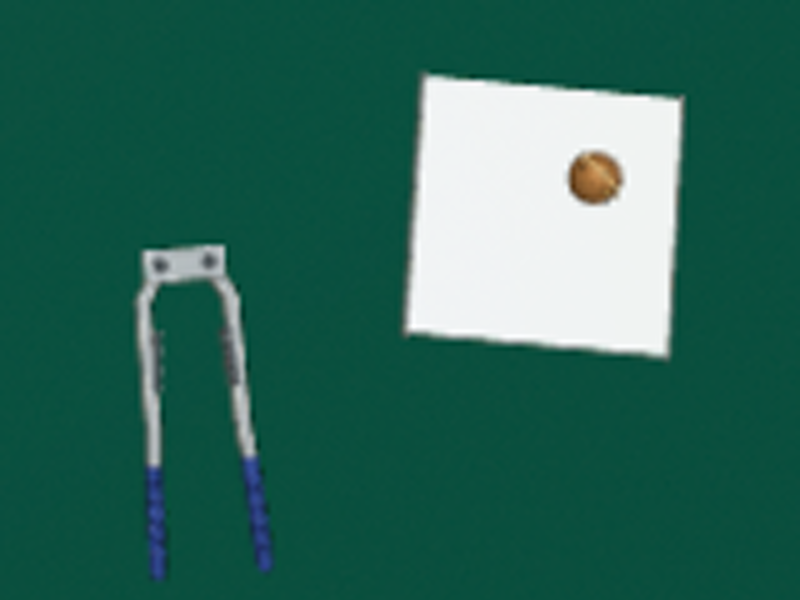

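```bash
cat > m.py <<'E'
from h import *
def rect(c,cx,cy,z,half,N):
    # image: up = +x world, right = -y world
    g=np.linspace(-half,half,N)
    X=cx-g[:,None]+0*g[None]; Y=cy-g[None]+0*g[:,None]
    P=np.stack([X,Y,np.full_like(X,z)],-1)@c['R'].T+c['t']
    q=P@c['intrinsics'].T; q=(q[...,:2]/q[...,2:]).astype(np.float32)
    return cv2.cvtColor(cv2.remap(c['color'],q[...,0],q[...,1],cv2.INTER_CUBIC),cv2.COLOR_RGB2BGR)
E
python3 - <<'E'
from m import *
C={}
for n in ('top','scene'):
    c=C[n]=robot.camera(n); W=cloud(c)
    for k in ('nut_center','cracker'):
        for r in robot.outline_of(k,n)[:2]:
            m=r['pixels']; P=W[m&(c['z_map']>0)]
            print(n,k,round(r['p'],2),m.sum(),np.round(r['xy'],1),P.mean(0).round(4),P.min(0).round(3),P.max(0).round(3))
    # cloud around nut
    s=(abs(W[...,0]-.56)<.05)&(abs(W[...,1]+.32)<.05)&(W[...,2]>.02)&(W[...,2]<.06)
    P=W[s]; print('nutpts',len(P),P.min(0).round(4),P.max(0).round(4),P.mean(0).round(4))
    s=(abs(W[...,0]-.42)<.12)&(abs(W[...,1]+.08)<.06)&(W[...,2]>.008)&(W[...,2]<.04)
    P=W[s]; print('crk',len(P),P.min(0).round(4),P.max(0).round(4))
    f=abs(W[...,0]-.42)<.12; f&=(abs(W[...,1]+.08)<.06)&(W[...,2]<.005); print('bench z',W[f][:,2].mean())
    f=(abs(W[...,0]-.53)<.05)&(abs(W[...,1]+.295)<.05); print('board z',np.median(W[f][:,2]))
A=[np.hstack([rect(C[n],.562,-.321,z,.03,300) for z in (.026,.042)]) for n in C]
cv2.imwrite('pics/nr.png',np.vstack(A))
A=[rect(C[n],.425,-.085,.02,.11,400) for n in C]
cv2.imwrite('pics/cr.png',np.hstack(A))
E
```

```text
top cracker 0.89 541 [283.1 248.8] [ 0.4441 -0.084   0.0172] [ 0.342 -0.126 -0.008] [ 0.53  -0.052  0.032]
nutpts 93 [ 0.5473 -0.3308  0.0208] [ 0.5761 -0.3029  0.0469] [ 0.5611 -0.3152  0.0367]
crk 487 [ 0.3424 -0.1239  0.0084] [ 0.5288 -0.0518  0.0322]
bench z -0.001102958783925873
board z 0.007327471031987656
scene nut_center 0.63 3980 [130.  250.2] [ 0.5455 -0.2937  0.0082] [ 0.458 -0.376  0.   ] [ 0.625 -0.208  0.033]
scene nut_center 0.47 170 [119.3 258.7] [ 0.5651 -0.3165  0.0363] [ 0.536 -0.331  0.008] [ 0.576 -0.303  0.046]
scene cracker 0.67 732 [187.9 180.3] [ 0.4528 -0.0868  0.0171] [ 0.344 -0.124 -0.002] [ 0.527 -0.045  0.032]
scene cracker 0.25 1679 [324.8 240.2] [0.7793 0.0827 0.0277] [ 0.723  0.028 -0.004] [0.833 0.149 0.034]
nutpts 177 [ 0.5497 -0.3318  0.0213] [ 0.5756 -0.3026  0.0463] [ 0.5652 -0.3172  0.0362]
crk 641 [ 0.3439 -0.1241  0.008 ] [ 0.5274 -0.0512  0.032 ]
bench z 0.0003907124456685755
board z 0.008424728735401909
```

View pics/nr.png

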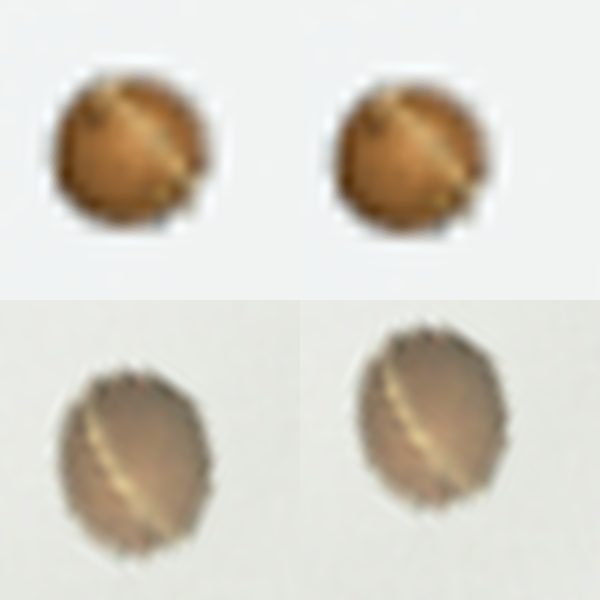

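View pics/cr.png

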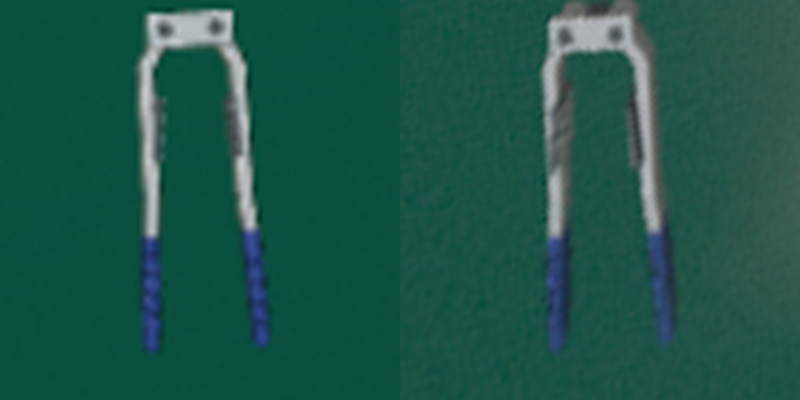

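```bash
python3 - <<'E'
from m import *
from scipy.ndimage import map_coordinates
C={n:robot.camera(n) for n in('top','scene')}
def val(c,P):
    p=P@c['R'].T+c['t'];q=p@c['intrinsics'].T;q=q[...,:2]/q[...,2:]
    L=c['color'].astype(float).sum(-1)
    return map_coordinates(L,[q[...,1],q[...,0]],order=3)
def score(c,cx,cy,th):
    o=-c['R'].T@c['t']; ph=np.linspace(-.6,np.pi+.6,80)
    d=np.array([np.cos(th),np.sin(th),0]);nn=np.array([-np.sin(th),np.cos(th),0]);ctr=np.array([cx,cy,.026])
    P=ctr+.0165*np.cos(ph)[:,None]*d+.018*np.sin(ph)[:,None]*[0,0,1]
    N=np.cos(ph)[:,None]/.0165*d+np.sin(ph)[:,None]/.018*np.array([0,0,1]);N/=np.linalg.norm(N,axis=1)[:,None]
    V=o-P;V/=np.linalg.norm(V,axis=1)[:,None]
    ok=(N*V).sum(1)>.35
    P=P[ok]
    return (val(c,P)-.5*val(c,P+.005*nn-.001*N[ok])-.5*val(c,P-.005*nn-.001*N[ok])).mean()
for n in C:
  R=[(score(C[n],.562+a,-.317+b,t),a,b,np.degrees(t)) for a in np.arange(-.004,.0041,.001) for b in np.arange(-.004,.0041,.001) for t in np.radians(np.arange(0,180,4))]
  R.sort(reverse=True); print(n,[tuple(np.round(r,4)) for r in R[:5]])
R=[(score(C['top'],.562+a,-.317+b,t)+score(C['scene'],.562+a,-.317+b,t),a,b,np.degrees(t)) for a in np.arange(-.004,.0041,.001) for b in np.arange(-.004,.0041,.001) for t in np.radians(np.arange(20,70,2))]
R.sort(reverse=True); print([tuple(np.round(r,4)) for r in R[:8]])
# nut silhouettes
for n in C:
  c=C[n]; hsv=cv2.cvtColor(c['color'],cv2.COLOR_RGB2HSV); m=np.zeros((384,512),np.uint8)
  u,v=proj(c,[.562,-.317,.026]).astype(int); m[v-12:v+13,u-12:u+13]=(hsv[v-12:v+13,u-12:u+13,1]>60)
  ys,xs=np.nonzero(m); print(n,m.sum(),onplane(c,(xs.mean(),ys.mean()),.026).round(4))
# cracker
for n in C:
  r=rect(C[n],.425,-.085,.02,.11,440); h=cv2.cvtColor(r,cv2.COLOR_BGR2HSV)
  green=(h[...,0]>60)&(h[...,0]<98)&(h[...,1]>90)
  m=~green; Q=[]
  for i in range(100,380,8):
    x=np.nonzero(m[i,80:360])[0]+80
    if len(x)>5:
      g=np.argmax(np.diff(x)); Q.append((.425+(220-i)*.0005,-.085-((x[g]+x[g+1])/2-220)*.0005,-.085-((x[0]+x[-1])/2-220)*.0005))
  Q=np.array(Q)
  for k in(1,2):
    A=np.polyfit(Q[:,0],Q[:,k],1); res=Q[:,k]-np.polyval(A,Q[:,0]); ok=abs(res)<.003;A=np.polyfit(Q[ok,0],Q[ok,k],1)
    print(n,'axis',k,len(Q),ok.sum(),np.degrees(A[0]).round(2),'y at x=.52,.465,.365',np.polyval(A,[.52,.465,.365]).round(4), res.std())
E
```

```text
top [(np.float64(87.4426), np.float64(-0.002), np.float64(-0.003), np.float64(40.0)), (np.float64(86.6371), np.float64(-0.001), np.float64(-0.002), np.float64(40.0)), (np.float64(86.1562), np.float64(-0.002), np.float64(-0.003), np.float64(44.0)), (np.float64(85.4794), np.float64(-0.003), np.float64(-0.004), np.float64(40.0)), (np.float64(85.24), np.float64(-0.001), np.float64(-0.002), np.float64(44.0))]
scene [(np.float64(85.1215), np.float64(0.0), np.float64(-0.001), np.float64(40.0)), (np.float64(81.9088), np.float64(-0.001), np.float64(-0.002), np.float64(44.0)), (np.float64(80.5814), np.float64(-0.001), np.float64(-0.002), np.float64(40.0)), (np.float64(80.1654), np.float64(-0.002), np.float64(-0.002), np.float64(40.0)), (np.float64(79.9455), np.float64(0.0), np.float64(-0.002), np.float64(44.0))]
[(np.float64(170.9528), np.float64(-0.001), np.float64(-0.002), np.float64(42.0)), (np.float64(169.2893), np.float64(0.0), np.float64(-0.001), np.float64(40.0)), (np.float64(169.2418), np.float64(0.0), np.float64(-0.001), np.float64(42.0)), (np.float64(167.2185), np.float64(-0.001), np.float64(-0.002), np.float64(40.0)), (np.float64(167.1488), np.float64(-0.001), np.float64(-0.002), np.float64(44.0)), (np.float64(165.1545), np.float64(-0.002), np.float64(-0.003), np.float64(44.0)), (np.float64(164.2851), np.float64(-0.002), np.float64(-0.003), np.float64(42.0)), (np.float64(161.799), np.float64(0.0), np.float64(-0.001), np.float64(44.0))]
top 80 [ 0.5616 -0.317   0.026 ]
scene 142 [ 0.5592 -0.3177  0.026 ]
top axis 1 35 35 3.2 y at x=.52,.465,.365 [-0.0787 -0.0817 -0.0873] 0.0003325811842206941
top axis 2 35 35 3.48 y at x=.52,.465,.365 [-0.0783 -0.0816 -0.0877] 0.00021211316979084457
scene axis 1 35 35 3.24 y at x=.52,.465,.365 [-0.0822 -0.0854 -0.091 ] 0.0007197643533058001
scene axis 2 35 35 2.77 y at x=.52,.465,.365 [-0.0833 -0.086  -0.0908] 0.00045751035648443654
```

```bash
cat > t.py <<'E'
import sys
from h import *
from scipy.spatial.transform import Rotation as Ro
def go(x,y,z,yawy):
    o=robot.get_obs(); R=Ro.from_quat(o['tool_rot']); a=np.radians(yawy)
    ty=np.array([np.cos(a),np.sin(a),0]); tz=np.array([0,0,-1.]); tx=np.cross(ty,tz)
    T=Ro.from_matrix(np.stack([tx,ty,tz],1))
    d=R.inv().apply(np.array([x,y,z])-o['position'])*100; r=(R.inv()*T).as_rotvec()
    Y=R.as_matrix()[:,1]
    print('t',round(o['time'],2),'pos',o['position'].round(4),'yaw',np.degrees(np.arctan2(Y[1],Y[0])).round(1),'w',round(o['grip_width'],4),'F',o['ft_force'].round(1),'q',o['q'].round(2))
    print('T',d.round(2),'R',r.round(4))
if __name__=='__main__': go(*map(float,sys.argv[1:5]))
E
python3 t.py .561 -.3185 .12 41
```

```text
t 1.5 pos [ 0.2633 -0.5668  0.2225] yaw -65.1 w 0.087 F [-1.   1.5 -0.4] q [-1.31  0.53  1.43 -0.    1.18 -0.18]
T [37.46 -9.98 10.25] R [-0.     -0.     -1.8516]
```

send_rows(deltas=[{"tx": 37.5,"ty": -10.0,"tz": 10.2,"rz": -1.85},{"tx": 37.5,"ty": -10.0,"tz": 10.2,"rz": -1.85},{"tx": 37.5,"ty": -10.0,"tz": 10.2,"rz": -1.85},{"tx": 37.5,"ty": -10.0,"tz": 10.2,"rz": -1.85},{"tx": 37.5,"ty": -10.0,"tz": 10.2,"rz": -1.85}], claw=6.0, squeeze=12)

```text
schema error: expected keys tx, ty, tz, rx, ry, rz
```

```bash
python3 t.py .561 -.3185 .12 41
```

```text
t 1.5 pos [ 0.2633 -0.5668  0.2225] yaw -65.1 w 0.087 F [-1.   1.5 -0.4] q [-1.31  0.53  1.43 -0.    1.18 -0.18]
T [37.46 -9.98 10.25] R [-0.     -0.     -1.8516]
```

send_rows(deltas=[{"tx": 37.5,"ty": -10.0,"tz": 10.2,"rx": 0,"ry": 0,"rz": -1.85},{"tx": 37.5,"ty": -10.0,"tz": 10.2,"rx": 0,"ry": 0,"rz": -1.85},{"tx": 37.5,"ty": -10.0,"tz": 10.2,"rx": 0,"ry": 0,"rz": -1.85},{"tx": 37.5,"ty": -10.0,"tz": 10.2,"rx": 0,"ry": 0,"rz": -1.85},{"tx": 37.5,"ty": -10.0,"tz": 10.2,"rx": 0,"ry": 0,"rz": -1.85}], claw=6.0, squeeze=12)

```text
time: 1.92
position: [0.4191, -0.4366, 0.1693]
tool_rot: [0.861, 0.508, 0.0, 0.0]
ft_force: [0.5, -0.4, -0.3]
grip_width: 0.0638
```

```bash
python3 t.py .561 -.3185 .12 41
```

```text
t 1.92 pos [ 0.4191 -0.4366  0.1693] yaw -29.0 w 0.0638 F [ 0.5 -0.4 -0.3] q [-0.99  0.56  1.54  0.    1.04 -0.48]
T [17.21  6.69  4.93] R [ 3.0000e-04  4.0000e-04 -1.2211e+00]
```

send_rows(deltas=[{"tx": 17.2,"ty": 6.7,"tz": 4.9,"rx": 0,"ry": 0,"rz": -1.22},{"tx": 17.2,"ty": 6.7,"tz": 4.9,"rx": 0,"ry": 0,"rz": -1.22},{"tx": 17.2,"ty": 6.7,"tz": 4.9,"rx": 0,"ry": 0,"rz": -1.22},{"tx": 17.2,"ty": 6.7,"tz": 4.9,"rx": 0,"ry": 0,"rz": -1.22},{"tx": 17.2,"ty": 6.7,"tz": 4.9,"rx": 0,"ry": 0,"rz": -1.22}])

```text
time: 2.33
position: [0.5631, -0.3169, 0.1194]
tool_rot: [0.662, 0.749, 0.001, -0.0]
ft_force: [-0.7, 0.3, 0.3]
grip_width: 0.0603
```

```bash
python3 t.py .561 -.3185 .08 41
```

```text
t 2.33 pos [ 0.5631 -0.3169  0.1194] yaw 7.0 w 0.0603 F [-0.7  0.3  0.3] q [-0.69  0.68  1.46  0.    1.   -0.81]
T [-0.13 -0.23  3.94] R [ 0.0008 -0.0014 -0.5929]
```

send_rows(deltas=[{"tx": -0.1,"ty": -0.2,"tz": 3.9,"rx": 0,"ry": 0,"rz": -0.593},{"tx": -0.1,"ty": -0.2,"tz": 3.9,"rx": 0,"ry": 0,"rz": -0.593},{"tx": -0.1,"ty": -0.2,"tz": 3.9,"rx": 0,"ry": 0,"rz": -0.593},{"tx": -0.1,"ty": -0.2,"tz": 3.9,"rx": 0,"ry": 0,"rz": -0.593},{"tx": -0.1,"ty": -0.2,"tz": 3.9,"rx": 0,"ry": 0,"rz": -0.593}])

```text
time: 2.75
position: [0.5588, -0.3215, 0.081]
tool_rot: [0.416, 0.909, 0.0, -0.0]
ft_force: [-0.1, -0.2, 0.1]
grip_width: 0.0598
```

```bash
python3 - <<'E'
from m import *
from t import go
go(.561,-.3185,.0115,41)
A=[]
for n in('top','scene'):
    c=snap(n,n+'1.png'); A.append(rect(c,.561,-.3185,.03,.06,400))
cv2.imwrite('pics/a1.png',np.hstack(A))
E
```

```text
t 2.75 pos [ 0.5588 -0.3215  0.081 ] yaw 40.9 w 0.0598 F [-0.1 -0.2  0.1] q [-0.7   0.73  1.49 -0.    0.93 -1.41]
T [0.08 0.36 6.95] R [-0.0001 -0.0006 -0.0024]
```

View pics/a1.png

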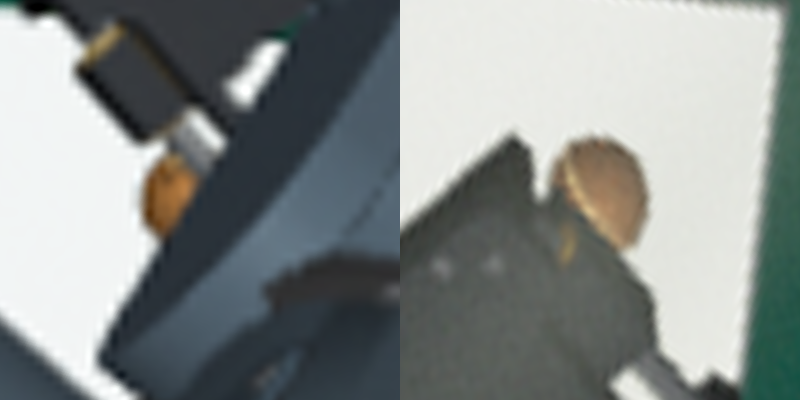

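send_rows(deltas=[{"tx": 0.1,"ty": 0.35,"tz": 0.5,"rx": 0,"ry": 0,"rz": 0},{"tx": 0.1,"ty": 0.35,"tz": 2.0,"rx": 0,"ry": 0,"rz": 0},{"tx": 0.1,"ty": 0.35,"tz": 3.0,"rx": 0,"ry": 0,"rz": 0},{"tx": 0.1,"ty": 0.35,"tz": 3.0,"rx": 0,"ry": 0,"rz": 0},{"tx": 0.1,"ty": 0.35,"tz": 3.0,"rx": 0,"ry": 0,"rz": 0}])

```text
time: 3.27
position: [0.5601, -0.3181, 0.0506]
tool_rot: [0.419, 0.908, 0.0, -0.001]
ft_force: [0.4, 0.2, -0.8]
grip_width: 0.06
```

```bash
python3 t.py .561 -.3185 .0115 41
```

```text
t 3.27 pos [ 0.5601 -0.3181  0.0506] yaw 40.5 w 0.06 F [ 0.4  0.2 -0.8] q [-0.69  0.77  1.5   0.    0.87 -1.4 ]
T [-0.1   0.04  3.91] R [-0.0003 -0.0022 -0.0095]
```

send_rows(deltas=[{"tx": -0.1,"ty": 0.05,"tz": 1.0,"rx": 0,"ry": 0,"rz": -0.01},{"tx": -0.1,"ty": 0.05,"tz": 2.2,"rx": 0,"ry": 0,"rz": -0.01},{"tx": -0.1,"ty": 0.05,"tz": 3.3,"rx": 0,"ry": 0,"rz": -0.01},{"tx": -0.1,"ty": 0.05,"tz": 3.9,"rx": 0,"ry": 0,"rz": -0.01},{"tx": -0.1,"ty": 0.05,"tz": 3.9,"rx": 0,"ry": 0,"rz": -0.01}])

```text
time: 3.68
position: [0.5604, -0.318, 0.0102]
tool_rot: [0.414, 0.91, 0.001, -0.002]
ft_force: [-0.4, 0.3, 0.3]
grip_width: 0.0601
```

```bash
python3 t.py .561 -.3185 .0115 41
```

```text
t 3.68 pos [ 0.5604 -0.318   0.0102] yaw 41.1 w 0.0601 F [-0.4  0.3  0.3] q [-0.69  0.83  1.51  0.    0.8  -1.41]
T [-0.08  0.02 -0.13] R [-0.0007 -0.0042  0.0012]
```

send_rows(deltas=[{"tx": 0,"ty": 0,"tz": -0.1,"rx": 0,"ry": 0,"rz": 0},{"tx": 0,"ty": 0,"tz": -0.1,"rx": 0,"ry": 0,"rz": 0},{"tx": 0,"ty": 0,"tz": -0.1,"rx": 0,"ry": 0,"rz": 0},{"tx": 0,"ty": 0,"tz": -0.1,"rx": 0,"ry": 0,"rz": 0},{"tx": 0,"ty": 0,"tz": -0.1,"rx": 0,"ry": 0,"rz": 0}], claw=2.5, squeeze=10)

```text
time: 4.1
position: [0.562, -0.3193, 0.0141]
tool_rot: [0.414, 0.91, -0.0, 0.0]
ft_force: [-0.1, -0.8, 0.5]
grip_width: 0.0345
```

send_rows(deltas=[{"tx": 0,"ty": 0,"tz": 0,"rx": 0,"ry": 0,"rz": 0},{"tx": 0,"ty": 0,"tz": 0,"rx": 0,"ry": 0,"rz": 0},{"tx": 0,"ty": 0,"tz": 0,"rx": 0,"ry": 0,"rz": 0}])

```text
time: 4.35
position: [0.562, -0.3193, 0.0141]
tool_rot: [0.414, 0.91, -0.0, 0.0]
ft_force: [1.1, 0.4, 1.7]
grip_width: 0.0329
```

```bash
python3 t.py .561 -.3185 .08 41
```

```text
t 4.35 pos [ 0.562  -0.3193  0.0141] yaw 41.1 w 0.0329 F [1.1 0.4 1.7] q [-0.69  0.83  1.51  0.    0.81 -1.41]
T [ 0.12 -0.02 -6.59] R [0.0001 0.0008 0.0014]
```

send_rows(deltas=[{"tx": 0,"ty": 0,"tz": -1.0,"rx": 0,"ry": 0,"rz": 0},{"tx": 0,"ty": 0,"tz": -3.0,"rx": 0,"ry": 0,"rz": 0},{"tx": 0,"ty": 0,"tz": -5.0,"rx": 0,"ry": 0,"rz": 0},{"tx": 0,"ty": 0,"tz": -7.5,"rx": 0,"ry": 0,"rz": 0},{"tx": 0,"ty": 0,"tz": -7.5,"rx": 0,"ry": 0,"rz": 0}])

```text
time: 4.77
position: [0.5644, -0.3211, 0.0939]
tool_rot: [0.414, 0.91, -0.001, 0.004]
ft_force: [1.6, -0.7, 0.8]
grip_width: 0.0329
```

```bash
python3 t.py .464 -.0836 .085 3.2
```

```text
t 4.77 pos [ 0.5644 -0.3211  0.0939] yaw 41.1 w 0.0329 F [ 1.6 -0.7  0.8] q [-0.69  0.71  1.48  0.    0.94 -1.41]
T [24.51  8.04  0.68] R [0.0045 0.0082 0.6614]
```

send_rows(deltas=[{"tx": 3.0,"ty": 1.0,"tz": 0,"rx": 0,"ry": 0,"rz": 0.1},{"tx": 6.5,"ty": 2.1,"tz": 0,"rx": 0,"ry": 0,"rz": 0.2},{"tx": 10,"ty": 3.3,"tz": 0,"rx": 0,"ry": 0,"rz": 0.3},{"tx": 13.5,"ty": 4.5,"tz": 0,"rx": 0,"ry": 0,"rz": 0.4},{"tx": 17,"ty": 5.6,"tz": 0,"rx": 0,"ry": 0,"rz": 0.5}])

```text
time: 5.18
position: [0.4912, -0.1527, 0.0887]
tool_rot: [0.629, 0.778, 0.0, -0.0]
ft_force: [0.1, -0.3, -1.0]
grip_width: 0.033
```

```bash
python3 t.py .464 -.0836 .085 3.2
```

```text
t 5.18 pos [ 0.4912 -0.1527  0.0887] yaw 12.1 w 0.033 F [ 0.1 -0.3 -1. ] q [-0.52  0.59  1.82  0.    0.73 -0.73]
T [ 7.32 -1.21  0.37] R [ 1.000e-04 -1.000e-04  1.555e-01]
```

send_rows(deltas=[{"tx": 3.0,"ty": -0.5,"tz": 0,"rx": 0,"ry": 0,"rz": 0.07},{"tx": 5.0,"ty": -1.0,"tz": 0,"rx": 0,"ry": 0,"rz": 0.15},{"tx": 6.6,"ty": -1.2,"tz": 0,"rx": 0,"ry": 0,"rz": 0.15},{"tx": 6.6,"ty": -1.2,"tz": 0,"rx": 0,"ry": 0,"rz": 0.15},{"tx": 6.6,"ty": -1.2,"tz": 0,"rx": 0,"ry": 0,"rz": 0.15}])

```text
time: 5.6
position: [0.4669, -0.0922, 0.0888]
tool_rot: [0.682, 0.731, 0.0, 0.001]
ft_force: [0.9, -0.6, 0.1]
grip_width: 0.0331
```

```bash
python3 - <<'E'
from m import *
from t import go
A=[]
for n in('top','scene'):
    c=snap(n,n+'2.png'); 
    for k in('jaw_mid','nut_center'): print(n,k,[(round(r['p'],2),np.round(r['xy'],1),onplane(c,r['xy'],.018 if k=='jaw_mid' else .0969).round(4)) for r in robot.tip_of(k,n)[:2]])
    A.append(rect(c,.44,-.083,.02,.1,400))
go(.464,-.0836,.085,3.2)
cv2.imwrite('pics/a2.png',np.hstack(A))
E
```

```text
top jaw_mid []
top nut_center [(0.55, array([227.7, 134.1]), array([0.7632, 0.0792, 0.0969]))]
scene jaw_mid [(0.56, array([191.2, 186.5]), array([ 0.4761, -0.0906,  0.018 ])), (0.24, array([130.6, 248.7]), array([ 0.5477, -0.2882,  0.018 ]))]
scene nut_center []
t 5.9 pos [ 0.467  -0.0934  0.0885] yaw 3.8 w 0.0329 F [ 0.1  1.  -0.5] q [-0.43  0.56  1.92 -0.    0.66 -0.5 ]
T [ 1.   -0.24  0.35] R [0.0008 0.0005 0.0103]
```

View pics/a2.png

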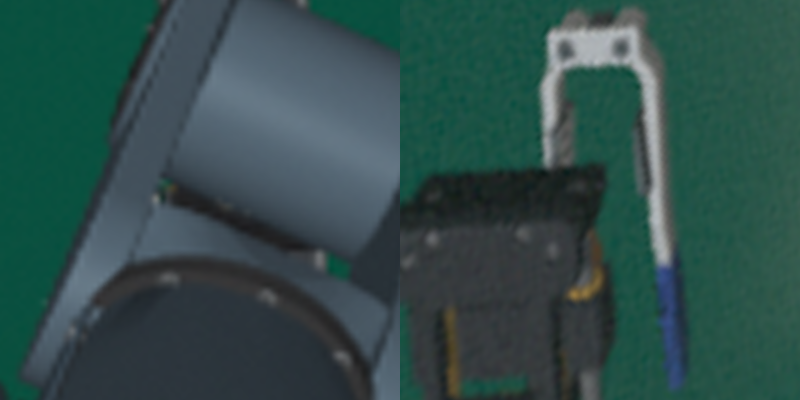

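```bash
python3 - <<'E'
from m import *
import pickle
# camera poses are fixed: reuse saved colour images
out=[]
for n in('top','scene'):
    c=robot.camera(n); c['color']=cv2.cvtColor(cv2.imread(f'pics/{n}0.png'),cv2.COLOR_BGR2RGB)
    r=rect(c,.425,-.085,.02,.11,1100)   # 0.2mm/px
    hsv=cv2.cvtColor(r,cv2.COLOR_BGR2HSV)
    f=(r[...,1].astype(float)-np.maximum(r[...,0],r[...,2])) # green excess
    h=cv2.cvtColor(r,cv2.COLOR_BGR2HSV); m=((h[...,0]>100)&(h[...,0]<135)&(h[...,1]>90))
    for s in(.120,.135,.150,.165):
        i=int(550-(.5195-s-.425)/.0002); Y=-.085-(np.nonzero(m[i])[0]-550)*.0002
        L=Y[Y>-.088];Rr=Y[Y<=-.088]
        print(n,s,'L out/in',L.max().round(4),L.min().round(4),'R in/out',Rr.max().round(4),Rr.min().round(4))
    r2=rect(c,.52,-.08,.025,.03,400); out.append(r2)
cv2.imwrite('pics/plate.png',np.hstack(out))
from t import go
go(.464,-.0836,.085,3.2)
E
```

```text
top 0.12 L out/in -0.0536 -0.0624 R in/out -0.1086 -0.118
top 0.135 L out/in -0.0536 -0.0626 R in/out -0.1104 -0.1198
top 0.15 L out/in -0.053 -0.0626 R in/out -0.1118 -0.1214
top 0.165 L out/in -0.0538 -0.0628 R in/out -0.1136 -0.1226
scene 0.12 L out/in -0.0558 -0.0672 R in/out -0.1116 -0.1232
scene 0.135 L out/in -0.0558 -0.0672 R in/out -0.114 -0.1242
scene 0.15 L out/in -0.056 -0.0678 R in/out -0.115 -0.1248
scene 0.165 L out/in -0.0568 -0.0668 R in/out -0.1168 -0.1252
t 6.0 pos [ 0.4666 -0.093   0.0885] yaw 3.8 w 0.033 F [-0.8 -0.2  0.3] q [-0.43  0.56  1.92 -0.    0.66 -0.5 ]
T [ 0.96 -0.2   0.35] R [0.0003 0.0002 0.0104]
```

View pics/plate.png

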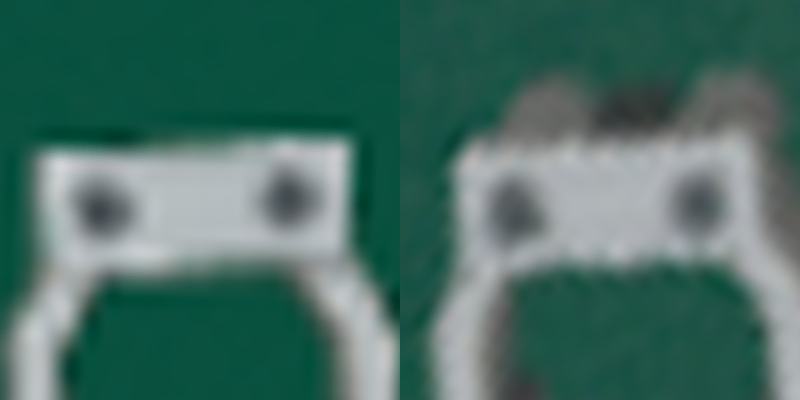

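send_rows(deltas=[{"tx": 0.5,"ty": -0.2,"tz": 0,"rx": 0,"ry": 0,"rz": 0.01},{"tx": 0.98,"ty": -0.22,"tz": 1.0,"rx": 0,"ry": 0,"rz": 0.01},{"tx": 0.98,"ty": -0.22,"tz": 2.0,"rx": 0,"ry": 0,"rz": 0.01},{"tx": 0.98,"ty": -0.22,"tz": 2.4,"rx": 0,"ry": 0,"rz": 0.01},{"tx": 0.98,"ty": -0.22,"tz": 2.4,"rx": 0,"ry": 0,"rz": 0.01}])

```text
time: 6.42
position: [0.4627, -0.0822, 0.0638]
tool_rot: [0.687, 0.727, -0.0, -0.001]
ft_force: [1.0, -0.3, -0.3]
grip_width: 0.033
```

send_rows(deltas=[{"tx": 0,"ty": 0,"tz": 0,"rx": 0,"ry": 0,"rz": 0},{"tx": 0,"ty": 0,"tz": 0,"rx": 0,"ry": 0,"rz": 0}])

```text
time: 6.58
position: [0.4637, -0.0827, 0.0649]
tool_rot: [0.687, 0.727, 0.0, 0.0]
ft_force: [0.4, 0.2, -0.4]
grip_width: 0.0326
```

```bash
python3 - <<'E'
from m import *
from t import go
go(.4643,-.0834,.04,3.3)
c=snap('scene','scene3.png'); a=c['color'][130:220,130:240]
cv2.imwrite('pics/a3.png',cv2.cvtColor(cv2.resize(a,None,fx=6,fy=6,interpolation=cv2.INTER_CUBIC),cv2.COLOR_RGB2BGR))
E
```

```text
t 6.58 pos [ 0.4637 -0.0827  0.0649] yaw 3.3 w 0.0326 F [ 0.4  0.2 -0.4] q [-0.41  0.6   1.95  0.    0.59 -0.47]
T [-0.07  0.06  2.49] R [ 0.0005  0.0002 -0.0007]
```

View pics/a3.png

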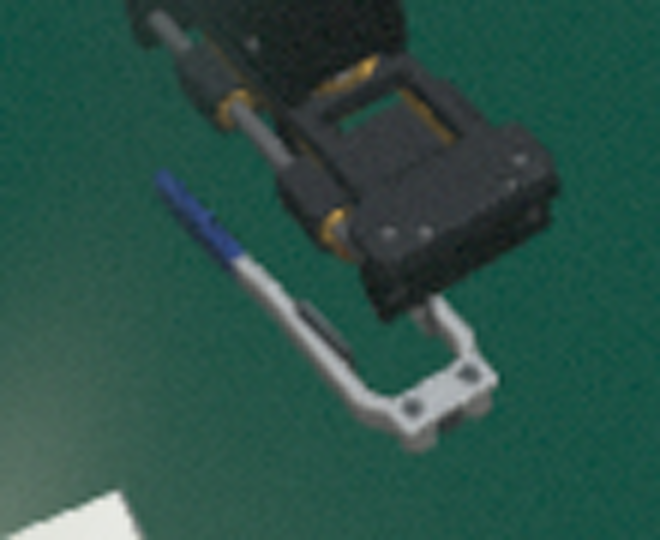

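send_rows(deltas=[{"tx": -0.07,"ty": 0.05,"tz": 1.0,"rx": 0,"ry": 0,"rz": 0},{"tx": -0.07,"ty": 0.05,"tz": 2.0,"rx": 0,"ry": 0,"rz": 0},{"tx": -0.07,"ty": 0.05,"tz": 3.0,"rx": 0,"ry": 0,"rz": 0},{"tx": -0.07,"ty": 0.05,"tz": 3.8,"rx": 0,"ry": 0,"rz": 0},{"tx": -0.07,"ty": 0.05,"tz": 3.8,"rx": 0,"ry": 0,"rz": 0}])

```text
time: 7.05
position: [0.463, -0.083, 0.0249]
tool_rot: [0.687, 0.727, -0.001, -0.001]
ft_force: [-0.1, 0.9, -0.2]
grip_width: 0.0329
```

send_rows(deltas=[{"tx": 0,"ty": 0,"tz": 0,"rx": 0,"ry": 0,"rz": 0},{"tx": 0,"ty": 0,"tz": 0,"rx": 0,"ry": 0,"rz": 0}])

```text
time: 7.22
position: [0.464, -0.0833, 0.0265]
tool_rot: [0.687, 0.727, -0.0, -0.0]
ft_force: [-0.1, 0.6, -0.5]
grip_width: 0.0328
```

```bash
python3 - <<'E'
from m import *
from t import go
go(.4643,-.0834,.0072,3.3)
c=snap('scene','scene4.png'); a=c['color'][130:220,130:240]
cv2.imwrite('pics/a4.png',cv2.cvtColor(cv2.resize(a,None,fx=6,fy=6,interpolation=cv2.INTER_CUBIC),cv2.COLOR_RGB2BGR))
E
```

```text
t 7.22 pos [ 0.464  -0.0833  0.0265] yaw 3.3 w 0.0328 F [-0.1  0.6 -0.5] q [-0.42  0.68  1.96 -0.    0.5  -0.47]
T [-0.01  0.03  1.93] R [-0.0002 -0.0001 -0.0006]
```

View pics/a4.png

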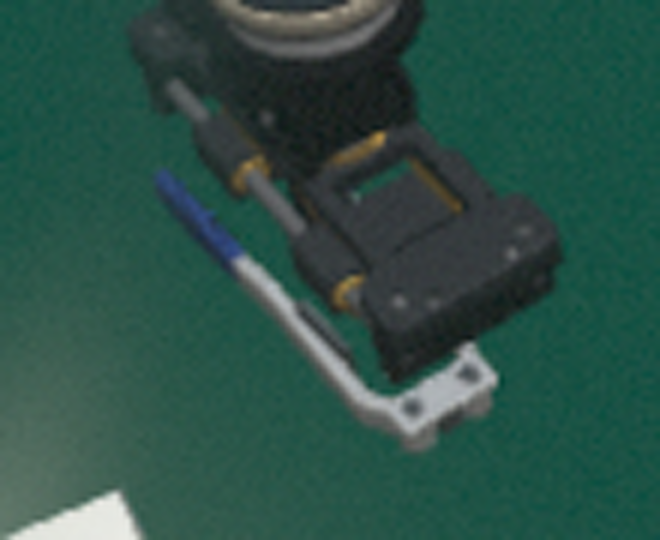

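send_rows(deltas=[{"tx": 0,"ty": 0,"tz": 0.6,"rx": 0,"ry": 0,"rz": 0},{"tx": 0,"ty": 0,"tz": 1.2,"rx": 0,"ry": 0,"rz": 0},{"tx": 0,"ty": 0,"tz": 1.7,"rx": 0,"ry": 0,"rz": 0},{"tx": 0,"ty": 0,"tz": 1.9,"rx": 0,"ry": 0,"rz": 0},{"tx": 0,"ty": 0,"tz": 1.9,"rx": 0,"ry": 0,"rz": 0}])

```text
time: 7.68
position: [0.4636, -0.0831, 0.0069]
tool_rot: [0.687, 0.727, -0.0, -0.001]
ft_force: [0.5, 0.1, 0.0]
grip_width: 0.0329
```

send_rows(deltas=[{"tx": 0,"ty": 0,"tz": 0,"rx": 0,"ry": 0,"rz": 0},{"tx": 0,"ty": 0,"tz": 0,"rx": 0,"ry": 0,"rz": 0}])

```text
time: 7.85
position: [0.464, -0.0833, 0.0076]
tool_rot: [0.687, 0.727, -0.0, -0.0]
ft_force: [0.1, -0.9, -0.0]
grip_width: 0.0329
```

```bash
python3 t.py .4643 -.0834 .0060 3.3
```

```text
t 7.85 pos [ 0.464  -0.0833  0.0076] yaw 3.3 w 0.0329 F [ 0.1 -0.9 -0. ] q [-0.42  0.72  1.96  0.    0.45 -0.47]
T [-0.01  0.03  0.16] R [-0.     -0.     -0.0006]
```

send_rows(deltas=[{"tx": 0,"ty": 0,"tz": 0.05,"rx": 0,"ry": 0,"rz": 0},{"tx": 0,"ty": 0,"tz": 0.1,"rx": 0,"ry": 0,"rz": 0},{"tx": 0,"ty": 0,"tz": 0.15,"rx": 0,"ry": 0,"rz": 0},{"tx": 0,"ty": 0,"tz": 0.17,"rx": 0,"ry": 0,"rz": 0},{"tx": 0,"ty": 0,"tz": 0.17,"rx": 0,"ry": 0,"rz": 0}])

```text
time: 8.27
position: [0.4641, -0.0834, 0.0061]
tool_rot: [0.687, 0.727, 0.0, 0.0]
ft_force: [-0.4, 0.3, 1.6]
grip_width: 0.033
```

send_rows(deltas=[{"tx": 0,"ty": 0,"tz": 0,"rx": 0,"ry": 0,"rz": 0},{"tx": 0,"ty": 0,"tz": 0,"rx": 0,"ry": 0,"rz": 0}])

```text
time: 8.43
position: [0.4641, -0.0833, 0.0061]
tool_rot: [0.687, 0.727, 0.0, 0.0]
ft_force: [-0.1, -0.1, 1.8]
grip_width: 0.0329
```

```bash
python3 t.py .4643 -.0834 .0060 3.3
```

```text
t 8.43 pos [ 0.4641 -0.0833  0.0061] yaw 3.3 w 0.0329 F [-0.1 -0.1  1.8] q [-0.42  0.73  1.97  0.    0.45 -0.47]
T [-0.01  0.02  0.01] R [ 0.0003  0.0001 -0.0006]
```

send_rows(deltas=[{"tx": 0,"ty": 0,"tz": 0,"rx": 0,"ry": 0,"rz": 0},{"tx": 0,"ty": 0,"tz": 0,"rx": 0,"ry": 0,"rz": 0},{"tx": 0,"ty": 0,"tz": 0,"rx": 0,"ry": 0,"rz": 0},{"tx": 0,"ty": 0,"tz": 0,"rx": 0,"ry": 0,"rz": 0},{"tx": 0,"ty": 0,"tz": 0,"rx": 0,"ry": 0,"rz": 0}], claw=4.5)

```text
time: 8.85
position: [0.4639, -0.0833, 0.0058]
tool_rot: [0.687, 0.727, -0.0, -0.0]
ft_force: [-0.2, 0.2, 0.1]
grip_width: 0.0445
```

send_rows(deltas=[{"tx": 0,"ty": 0,"tz": -1,"rx": 0,"ry": 0,"rz": 0},{"tx": 0,"ty": 0,"tz": -2.5,"rx": 0,"ry": 0,"rz": 0},{"tx": 0,"ty": 0,"tz": -5,"rx": 0,"ry": 0,"rz": 0},{"tx": 0,"ty": 0,"tz": -8,"rx": 0,"ry": 0,"rz": 0},{"tx": 0,"ty": 0,"tz": -11,"rx": 0,"ry": 0,"rz": 0}])

```text
time: 9.27
position: [0.4632, -0.083, 0.1173]
tool_rot: [0.687, 0.727, -0.0, -0.001]
ft_force: [1.1, -0.8, -0.9]
grip_width: 0.0448
```

```bash
python3 t.py .369 -.0889 .12 -86.8
```

```text
t 9.27 pos [ 0.4632 -0.083   0.1173] yaw 3.3 w 0.0448 F [ 1.1 -0.8 -0.9] q [-0.42  0.5   1.91  0.    0.73 -0.47]
T [-0.05 -9.44 -0.26] R [-1.6000e-03  5.0000e-04  1.5719e+00]
```

send_rows(deltas=[{"tx": -4,"ty": 0,"tz": -2,"rx": 0,"ry": 0,"rz": 0.12},{"tx": -8,"ty": 0,"tz": -3,"rx": 0,"ry": 0,"rz": 0.24},{"tx": -12,"ty": 0,"tz": -3,"rx": 0,"ry": 0,"rz": 0.36},{"tx": -16,"ty": 0,"tz": -3,"rx": 0,"ry": 0,"rz": 0.48},{"tx": -20,"ty": 0,"tz": -3,"rx": 0,"ry": 0,"rz": 0.6}], claw=8.7)

```text
time: 9.68
position: [0.4752, -0.2849, 0.1474]
tool_rot: [0.872, 0.489, 0.0, 0.001]
ft_force: [-0.2, 0.0, -0.2]
grip_width: 0.0706
```

send_rows(deltas=[{"tx": -3,"ty": -3,"tz": 0,"rx": 0,"ry": 0,"rz": 0.12},{"tx": -6,"ty": -6,"tz": 0,"rx": 0,"ry": 0,"rz": 0.24},{"tx": -9,"ty": -9,"tz": 0,"rx": 0,"ry": 0,"rz": 0.36},{"tx": -9,"ty": -9,"tz": 0,"rx": 0,"ry": 0,"rz": 0.48},{"tx": -9,"ty": -9,"tz": 0,"rx": 0,"ry": 0,"rz": 0.6}])

```text
time: 10.1
position: [0.3489, -0.3136, 0.1464]
tool_rot: [0.978, 0.207, -0.0, -0.001]
ft_force: [-0.1, 0.7, 1.0]
grip_width: 0.0865
```

```bash
python3 - <<'E'
from m import *
from t import go
go(.369,-.0889,.12,-86.8)
A=[]
for n in('top','scene'):
    c=snap(n,n+'5.png'); A.append(rect(c,.464,-.0834,.027,.045,400))
cv2.imwrite('pics/a5.png',np.hstack(A))
E
```

```text
t 10.1 pos [ 0.3489 -0.3136  0.1464] yaw -66.1 w 0.0865 F [-0.1  0.7  1. ] q [-0.97  0.44  1.89 -0.    0.81  0.18]
T [ 10.94 -19.73   2.67] R [-0.0016  0.0008  0.3613]
```

View pics/a5.png

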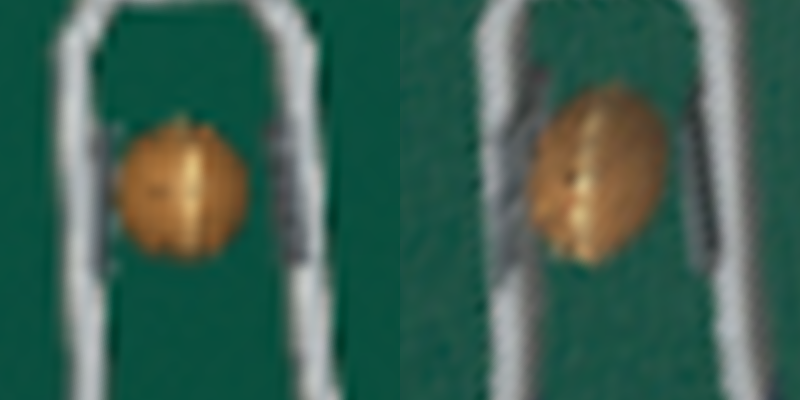

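View pics/top5.png

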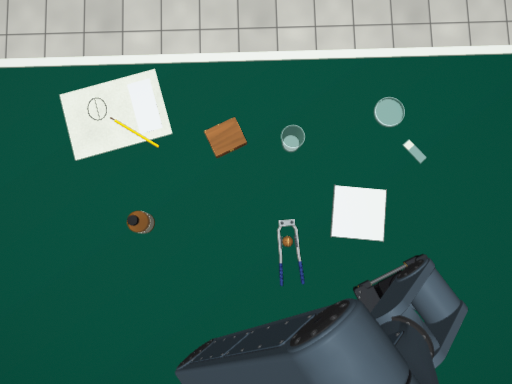

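```bash
python3 - <<'E'
from m import *
from scipy.ndimage import map_coordinates
C={}
for n in('top','scene'):
    C[n]=robot.camera(n)
    c=C[n]
    # overlay model
    for dy in(0,.0015):
        pass
o=np.array([.5192,-.0802]); a=np.radians(183.3); ex=np.array([np.cos(a),np.sin(a)]); ey=np.array([-np.sin(a),np.cos(a)])
def val(c,P):
    p=P@c['R'].T+c['t'];q=p@c['intrinsics'].T;q=q[...,:2]/q[...,2:]
    return np.stack([map_coordinates(c['color'][...,k].astype(float),[q[...,1],q[...,0]],order=1) for k in range(3)],-1)
# rectified in cracker frame: s along right, y up
for z in(.0275,.036):
  A=[]
  for n in C:
    s=np.linspace(.02,.10,400); y=np.linspace(.035,-.035,350)
    S,Y=np.meshgrid(s,y); P=np.concatenate([o+S[...,None]*ex+Y[...,None]*ey,np.full(S.shape+(1,),z)],-1)
    A.append(val(C[n],P)[...,::-1].astype(np.uint8))
  im=np.hstack(A)
  for k in range(-30,31,10):
    i=175-k*5; im[i,::8 if k else 2]=(255,255,255)
  cv2.imwrite(f'pics/j{int(z*1e4)}.png',im)
def score(c,s,y,dth,z0=.018):
    ctr=np.r_[o+s*ex+y*ey,z0]; th=a+dth
    d=np.array([np.cos(th),np.sin(th),0]);nn=np.array([-np.sin(th),np.cos(th),0]); ph=np.linspace(.5,np.pi-.5,60); cam=-c['R'].T@c['t']
    f=lambda off:ctr+.0165*np.cos(ph)[:,None]*d+.018*np.sin(ph)[:,None]*[0,0,1]+off*nn
    N=np.cos(ph)[:,None]/.0165*d+np.sin(ph)[:,None]/.018*np.array([0,0,1]);N/=np.linalg.norm(N,axis=1)[:,None];V=cam-f(0);V/=np.linalg.norm(V,axis=1)[:,None]
    ok=(N*V).sum(1)>.3
    L=lambda off:val(c,f(off)[ok]).sum(-1)
    return (L(0)-.5*L(.005)-.5*L(-.005)).mean()
for n in C:
  R=sorted([(score(C[n],.055,y,t),y*1e3,np.degrees(t)) for y in np.arange(-.005,.0051,.0005) for t in np.radians(np.arange(-16,17,2))],reverse=True)
  print(n,[tuple(np.round(r,2)) for r in R[:5]])
E
```

```text
top [(np.float64(104.85), np.float64(-2.5), np.float64(-6.0)), (np.float64(104.38), np.float64(-2.5), np.float64(-8.0)), (np.float64(104.18), np.float64(-2.5), np.float64(-4.0)), (np.float64(101.11), np.float64(-2.5), np.float64(-2.0)), (np.float64(98.49), np.float64(-2.0), np.float64(-6.0))]
scene [(np.float64(111.22), np.float64(-1.5), np.float64(-2.0)), (np.float64(111.1), np.float64(-1.5), np.float64(0.0)), (np.float64(108.77), np.float64(-1.5), np.float64(-4.0)), (np.float64(108.33), np.float64(-1.0), np.float64(0.0)), (np.float64(108.28), np.float64(-2.0), np.float64(-4.0))]
```

View pics/j275.png

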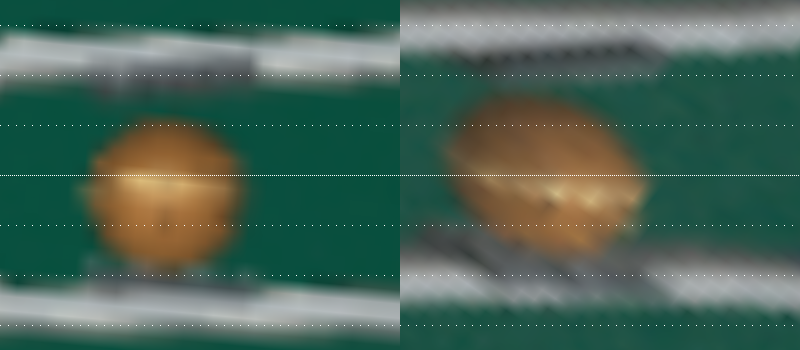

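send_rows(deltas=[{"tx": 2.5,"ty": -4,"tz": 0.5,"rx": 0,"ry": 0,"rz": 0.1},{"tx": 4.5,"ty": -8,"tz": 1.0,"rx": 0,"ry": 0,"rz": 0.2},{"tx": 6.5,"ty": -11.5,"tz": 1.5,"rx": 0,"ry": 0,"rz": 0.3},{"tx": 8.5,"ty": -15,"tz": 2.0,"rx": 0,"ry": 0,"rz": 0.36},{"tx": 10,"ty": -18.5,"tz": 2.5,"rx": 0,"ry": 0,"rz": 0.36}], claw=8.7)

```text
time: 10.72
position: [0.3671, -0.1058, 0.1215]
tool_rot: [0.999, 0.034, 0.001, 0.001]
ft_force: [0.1, 0.2, 0.1]
grip_width: 0.087
```

send_rows(deltas=[{"tx": 0,"ty": 0,"tz": 0,"rx": 0,"ry": 0,"rz": 0},{"tx": 0,"ty": 0,"tz": 0,"rx": 0,"ry": 0,"rz": 0}])

```text
time: 10.88
position: [0.3655, -0.1043, 0.1213]
tool_rot: [0.999, 0.038, -0.001, -0.001]
ft_force: [-0.1, -0.7, 0.7]
grip_width: 0.087
```

```bash
python3 t.py .3675 -.089 .06 -86.7
```

```text
t 10.88 pos [ 0.3655 -0.1043  0.1213] yaw -85.6 w 0.087 F [-0.1 -0.7  0.7] q [-0.57  0.41  2.12 -0.    0.61  0.92]
T [ 0.33 -1.5   6.13] R [-0.0012  0.0016  0.0192]
```

send_rows(deltas=[{"tx": 0.3,"ty": -0.8,"tz": 0.5,"rx": 0,"ry": 0,"rz": 0.02},{"tx": 0.3,"ty": -1.5,"tz": 2,"rx": 0,"ry": 0,"rz": 0.02},{"tx": 0.3,"ty": -1.5,"tz": 4,"rx": 0,"ry": 0,"rz": 0.02},{"tx": 0.3,"ty": -1.5,"tz": 6,"rx": 0,"ry": 0,"rz": 0.02},{"tx": 0.3,"ty": -1.5,"tz": 6,"rx": 0,"ry": 0,"rz": 0.02}])

```text
time: 11.3
position: [0.3682, -0.093, 0.0593]
tool_rot: [1.0, 0.024, -0.001, -0.001]
ft_force: [-0.1, -0.0, 0.2]
grip_width: 0.0871
```

send_rows(deltas=[{"tx": 0,"ty": 0,"tz": 0,"rx": 0,"ry": 0,"rz": 0},{"tx": 0,"ty": 0,"tz": 0,"rx": 0,"ry": 0,"rz": 0}])

```text
time: 11.47
position: [0.3688, -0.0932, 0.0618]
tool_rot: [1.0, 0.024, 0.001, 0.0]
ft_force: [0.2, -1.6, 0.2]
grip_width: 0.0869
```

```bash
python3 - <<'E'
from m import *
from t import go
go(.3675,-.089,.004,-86.7)
c=snap('scene','scene6.png'); a=c['color'][110:230,110:250]
cv2.imwrite('pics/a6.png',cv2.cvtColor(cv2.resize(a,None,fx=5,fy=5,interpolation=cv2.INTER_CUBIC),cv2.COLOR_RGB2BGR))
E
```

```text
t 11.47 pos [ 0.3688 -0.0932  0.0618] yaw -87.3 w 0.0869 F [ 0.2 -1.6  0.2] q [-0.54  0.56  2.17 -0.    0.41  0.98]
T [-0.12 -0.43  5.78] R [ 0.0008 -0.0011 -0.01  ]
```

View pics/a6.png

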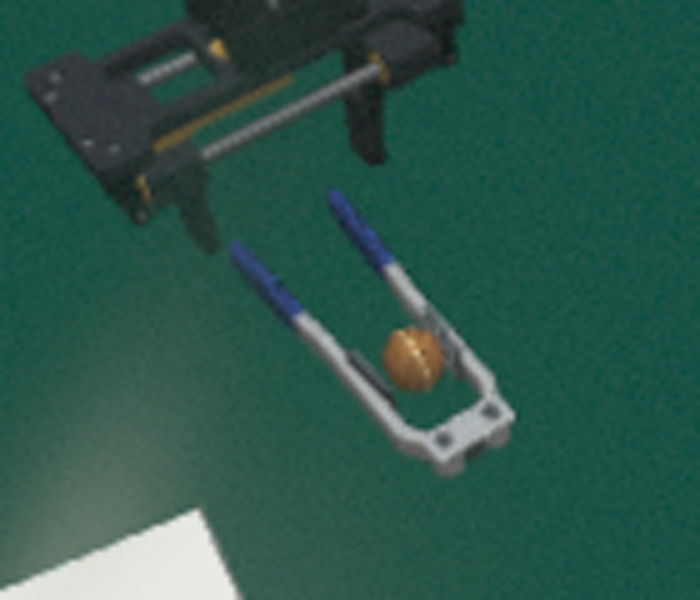

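send_rows(deltas=[{"tx": -0.1,"ty": -0.4,"tz": 0.5,"rx": 0,"ry": 0,"rz": -0.01},{"tx": -0.1,"ty": -0.4,"tz": 1.5,"rx": 0,"ry": 0,"rz": -0.01},{"tx": -0.1,"ty": -0.4,"tz": 2.5,"rx": 0,"ry": 0,"rz": -0.01},{"tx": -0.1,"ty": -0.4,"tz": 3.3,"rx": 0,"ry": 0,"rz": -0.01},{"tx": -0.1,"ty": -0.4,"tz": 3.3,"rx": 0,"ry": 0,"rz": -0.01}])

```text
time: 11.93
position: [0.3667, -0.0881, 0.028]
tool_rot: [1.0, 0.029, -0.0, -0.0]
ft_force: [0.1, -0.1, 1.0]
grip_width: 0.0865
```

send_rows(deltas=[{"tx": 0,"ty": 0,"tz": 0,"rx": 0,"ry": 0,"rz": 0},{"tx": 0,"ty": 0,"tz": 0,"rx": 0,"ry": 0,"rz": 0}])

```text
time: 12.1
position: [0.3671, -0.0883, 0.0289]
tool_rot: [1.0, 0.029, 0.0, 0.0]
ft_force: [-0.1, 0.0, 0.7]
grip_width: 0.087
```

```bash
python3 t.py .3675 -.089 .004 -86.7
```

```text
t 12.1 pos [ 0.3671 -0.0883  0.0289] yaw -86.7 w 0.087 F [-0.1  0.   0.7] q [-0.53  0.65  2.2   0.    0.29  0.98]
T [0.04 0.07 2.49] R [ 0.0005 -0.0008  0.0006]
```

send_rows(deltas=[{"tx": 0,"ty": 0.05,"tz": 0.6,"rx": 0,"ry": 0,"rz": 0},{"tx": 0,"ty": 0.05,"tz": 1.3,"rx": 0,"ry": 0,"rz": 0},{"tx": 0,"ty": 0.05,"tz": 2.0,"rx": 0,"ry": 0,"rz": 0},{"tx": 0,"ty": 0.05,"tz": 2.5,"rx": 0,"ry": 0,"rz": 0},{"tx": 0,"ty": 0.05,"tz": 2.5,"rx": 0,"ry": 0,"rz": 0}])

```text
time: 12.52
position: [0.3664, -0.0885, 0.0022]
tool_rot: [1.0, 0.029, -0.001, -0.001]
ft_force: [0.2, 0.3, 0.3]
grip_width: 0.0869
```

send_rows(deltas=[{"tx": 0,"ty": 0,"tz": 0,"rx": 0,"ry": 0,"rz": 0},{"tx": 0,"ty": 0,"tz": 0,"rx": 0,"ry": 0,"rz": 0}])

```text
time: 12.68
position: [0.3667, -0.0886, 0.0032]
tool_rot: [1.0, 0.029, -0.0, -0.0]
ft_force: [-0.1, 0.0, -0.2]
grip_width: 0.087
```

```bash
python3 t.py .3675 -.089 .003 -86.7
```

```text
t 12.68 pos [ 0.3667 -0.0886  0.0032] yaw -86.7 w 0.087 F [-0.1  0.  -0.2] q [-0.54  0.72  2.2   0.    0.22  0.98]
T [0.08 0.04 0.02] R [-0.0004  0.0006  0.0002]
```

send_rows(deltas=[{"tx": 0,"ty": 0,"tz": 0,"rx": 0,"ry": 0,"rz": 0},{"tx": 0,"ty": 0,"tz": 0,"rx": 0,"ry": 0,"rz": 0},{"tx": 0,"ty": 0,"tz": 0,"rx": 0,"ry": 0,"rz": 0},{"tx": 0,"ty": 0,"tz": 0,"rx": 0,"ry": 0,"rz": 0},{"tx": 0,"ty": 0,"tz": 0,"rx": 0,"ry": 0,"rz": 0}], claw=6.8, squeeze=4)

```text
time: 13.1
position: [0.367, -0.0888, 0.0035]
tool_rot: [1.0, 0.029, 0.0, 0.0]
ft_force: [0.3, -0.6, -0.2]
grip_width: 0.0689
```

send_rows(deltas=[{"tx": 0,"ty": 0,"tz": 0,"rx": 0,"ry": 0,"rz": 0},{"tx": 0,"ty": 0,"tz": 0,"rx": 0,"ry": 0,"rz": 0},{"tx": 0,"ty": 0,"tz": 0,"rx": 0,"ry": 0,"rz": 0},{"tx": 0,"ty": 0,"tz": 0,"rx": 0,"ry": 0,"rz": 0}], claw=6.2)

```text
time: 13.43
position: [0.3669, -0.0887, 0.0035]
tool_rot: [1.0, 0.029, 0.0, 0.0]
ft_force: [-0.6, -0.0, 1.4]
grip_width: 0.0623
```

send_rows(deltas=[{"tx": 0,"ty": 0,"tz": 0,"rx": 0,"ry": 0,"rz": 0},{"tx": 0,"ty": 0,"tz": 0,"rx": 0,"ry": 0,"rz": 0},{"tx": 0,"ty": 0,"tz": 0,"rx": 0,"ry": 0,"rz": 0},{"tx": 0,"ty": 0,"tz": 0,"rx": 0,"ry": 0,"rz": 0}], claw=5.7)

```text
time: 13.77
position: [0.3669, -0.0887, 0.0034]
tool_rot: [1.0, 0.029, -0.0, -0.0]
ft_force: [0.7, -0.3, 2.6]
grip_width: 0.0573
```

send_rows(deltas=[{"tx": 0,"ty": 0,"tz": 0,"rx": 0,"ry": 0,"rz": 0},{"tx": 0,"ty": 0,"tz": 0,"rx": 0,"ry": 0,"rz": 0},{"tx": 0,"ty": 0,"tz": 0,"rx": 0,"ry": 0,"rz": 0},{"tx": 0,"ty": 0,"tz": 0,"rx": 0,"ry": 0,"rz": 0}], claw=5.2)

```text
time: 14.1
position: [0.3669, -0.0887, 0.0034]
tool_rot: [1.0, 0.029, -0.0, -0.0]
ft_force: [-0.1, 0.7, 1.9]
grip_width: 0.0522
```

```bash
python3 - <<'E'
from m import *
from t import go
go(.3675,-.089,.003,-86.7)
c=snap('scene','scene7.png'); a=c['color'][110:230,110:250]
cv2.imwrite('pics/a7.png',cv2.cvtColor(cv2.resize(a,None,fx=5,fy=5,interpolation=cv2.INTER_CUBIC),cv2.COLOR_RGB2BGR))
E
```

```text
t 14.1 pos [ 0.3669 -0.0887  0.0034] yaw -86.7 w 0.0522 F [-0.1  0.7  1.9] q [-0.54  0.72  2.2  -0.    0.22  0.98]
T [0.06 0.03 0.04] R [-0.      0.      0.0003]
```

View pics/a7.png

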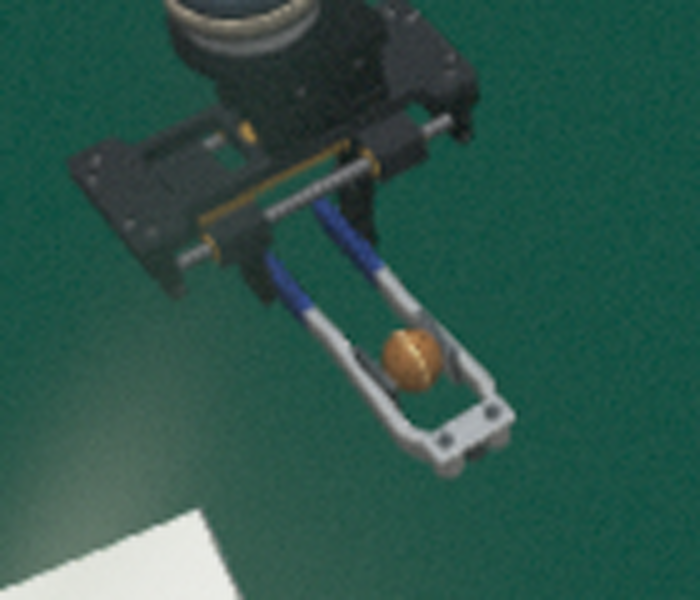

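send_rows(deltas=[{"tx": 0,"ty": 0,"tz": 0,"rx": 0,"ry": 0,"rz": 0},{"tx": 0,"ty": 0,"tz": 0,"rx": 0,"ry": 0,"rz": 0},{"tx": 0,"ty": 0,"tz": 0,"rx": 0,"ry": 0,"rz": 0},{"tx": 0,"ty": 0,"tz": 0,"rx": 0,"ry": 0,"rz": 0}], claw=4.8)

```text
time: 14.48
position: [0.3669, -0.0887, 0.0034]
tool_rot: [1.0, 0.029, -0.0, -0.0]
ft_force: [-0.6, -0.3, 2.0]
grip_width: 0.0482
```

send_rows(deltas=[{"tx": 0,"ty": 0,"tz": 0,"rx": 0,"ry": 0,"rz": 0},{"tx": 0,"ty": 0,"tz": 0,"rx": 0,"ry": 0,"rz": 0},{"tx": 0,"ty": 0,"tz": 0,"rx": 0,"ry": 0,"rz": 0},{"tx": 0,"ty": 0,"tz": 0,"rx": 0,"ry": 0,"rz": 0}], claw=4.5)

```text
time: 14.82
position: [0.3669, -0.0887, 0.0034]
tool_rot: [1.0, 0.029, -0.0, -0.0]
ft_force: [0.5, 1.4, 1.6]
grip_width: 0.0449
```

send_rows(deltas=[{"tx": 0,"ty": 0,"tz": 0,"rx": 0,"ry": 0,"rz": 0},{"tx": 0,"ty": 0,"tz": 0,"rx": 0,"ry": 0,"rz": 0},{"tx": 0,"ty": 0,"tz": 0,"rx": 0,"ry": 0,"rz": 0},{"tx": 0,"ty": 0,"tz": 0,"rx": 0,"ry": 0,"rz": 0}], claw=4.2)

```text
time: 15.15
position: [0.3669, -0.0888, 0.0034]
tool_rot: [1.0, 0.029, -0.0, -0.0]
ft_force: [-0.4, -0.3, 1.3]
grip_width: 0.0418
```

send_rows(deltas=[{"tx": 0,"ty": 0,"tz": 0,"rx": 0,"ry": 0,"rz": 0},{"tx": 0,"ty": 0,"tz": 0,"rx": 0,"ry": 0,"rz": 0},{"tx": 0,"ty": 0,"tz": 0,"rx": 0,"ry": 0,"rz": 0},{"tx": 0,"ty": 0,"tz": 0,"rx": 0,"ry": 0,"rz": 0}], claw=3.9)

```text
time: 15.48
position: [0.3668, -0.0887, 0.0034]
tool_rot: [1.0, 0.029, -0.0, -0.0]
ft_force: [-0.3, -0.2, 2.5]
grip_width: 0.0402
```

send_rows(deltas=[{"tx": 0,"ty": 0,"tz": 0,"rx": 0,"ry": 0,"rz": 0},{"tx": 0,"ty": 0,"tz": 0,"rx": 0,"ry": 0,"rz": 0},{"tx": 0,"ty": 0,"tz": 0,"rx": 0,"ry": 0,"rz": 0},{"tx": 0,"ty": 0,"tz": 0,"rx": 0,"ry": 0,"rz": 0}], claw=3.6)

```text
time: 15.82
position: [0.3669, -0.0887, 0.0034]
tool_rot: [1.0, 0.029, -0.0, -0.0]
ft_force: [-1.1, 0.6, 1.0]
grip_width: 0.0402
```

```bash
python3 - <<'E'
from m import *
from t import go
go(.3675,-.089,.003,-86.7)
c=snap('scene','scene8.png'); a=c['color'][130:230,150:250]
cv2.imwrite('pics/a8.png',cv2.cvtColor(cv2.resize(a,None,fx=6,fy=6,interpolation=cv2.INTER_CUBIC),cv2.COLOR_RGB2BGR))
E
```

```text
t 15.82 pos [ 0.3669 -0.0887  0.0034] yaw -86.7 w 0.0402 F [-1.1  0.6  1. ] q [-0.54  0.72  2.2   0.    0.22  0.98]
T [0.06 0.03 0.04] R [-0.      0.      0.0001]
```

View pics/a8.png

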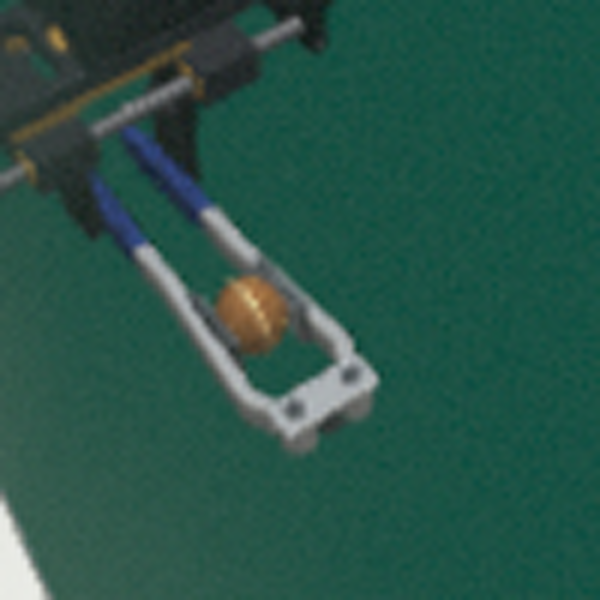

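send_rows(deltas=[{"tx": 0,"ty": 0,"tz": 0,"rx": 0,"ry": 0,"rz": 0},{"tx": 0,"ty": 0,"tz": 0,"rx": 0,"ry": 0,"rz": 0},{"tx": 0,"ty": 0,"tz": 0,"rx": 0,"ry": 0,"rz": 0},{"tx": 0,"ty": 0,"tz": 0,"rx": 0,"ry": 0,"rz": 0}], squeeze=6)

```text
time: 16.2
position: [0.3669, -0.0888, 0.0034]
tool_rot: [1.0, 0.029, -0.0, -0.0]
ft_force: [-0.0, -0.0, 1.5]
grip_width: 0.0393
```

send_rows(deltas=[{"tx": 0,"ty": 0,"tz": 0,"rx": 0,"ry": 0,"rz": 0},{"tx": 0,"ty": 0,"tz": 0,"rx": 0,"ry": 0,"rz": 0},{"tx": 0,"ty": 0,"tz": 0,"rx": 0,"ry": 0,"rz": 0},{"tx": 0,"ty": 0,"tz": 0,"rx": 0,"ry": 0,"rz": 0}], squeeze=7.5)

```text
time: 16.53
position: [0.3668, -0.0887, 0.0034]
tool_rot: [1.0, 0.029, -0.0, -0.0]
ft_force: [-0.4, -0.6, 1.4]
grip_width: 0.0387
```

send_rows(deltas=[{"tx": 0,"ty": 0,"tz": 0,"rx": 0,"ry": 0,"rz": 0},{"tx": 0,"ty": 0,"tz": 0,"rx": 0,"ry": 0,"rz": 0},{"tx": 0,"ty": 0,"tz": 0,"rx": 0,"ry": 0,"rz": 0},{"tx": 0,"ty": 0,"tz": 0,"rx": 0,"ry": 0,"rz": 0}], squeeze=8.5)

```text
time: 16.87
position: [0.3668, -0.0887, 0.0034]
tool_rot: [1.0, 0.029, -0.0, -0.0]
ft_force: [-0.8, -0.5, 1.3]
grip_width: 0.0385
```

send_rows(deltas=[{"tx": 0,"ty": 0,"tz": 0,"rx": 0,"ry": 0,"rz": 0},{"tx": 0,"ty": 0,"tz": 0,"rx": 0,"ry": 0,"rz": 0},{"tx": 0,"ty": 0,"tz": 0,"rx": 0,"ry": 0,"rz": 0},{"tx": 0,"ty": 0,"tz": 0,"rx": 0,"ry": 0,"rz": 0}], squeeze=9, claw=3.3)

```text
time: 17.2
position: [0.3668, -0.0887, 0.0034]
tool_rot: [1.0, 0.029, -0.0, -0.0]
ft_force: [-0.9, 0.2, 1.0]
grip_width: 0.0381
```

send_rows(deltas=[{"tx": 0,"ty": 0,"tz": 0,"rx": 0,"ry": 0,"rz": 0},{"tx": 0,"ty": 0,"tz": 0,"rx": 0,"ry": 0,"rz": 0},{"tx": 0,"ty": 0,"tz": 0,"rx": 0,"ry": 0,"rz": 0},{"tx": 0,"ty": 0,"tz": 0,"rx": 0,"ry": 0,"rz": 0}], squeeze=9.5)

```text
time: 17.53
position: [0.3668, -0.0887, 0.0034]
tool_rot: [1.0, 0.029, -0.0, -0.0]
ft_force: [-0.5, 0.7, 0.7]
grip_width: 0.0384
```

send_rows(deltas=[{"tx": 0,"ty": 0,"tz": 0,"rx": 0,"ry": 0,"rz": 0},{"tx": 0,"ty": 0,"tz": 0,"rx": 0,"ry": 0,"rz": 0},{"tx": 0,"ty": 0,"tz": 0,"rx": 0,"ry": 0,"rz": 0},{"tx": 0,"ty": 0,"tz": 0,"rx": 0,"ry": 0,"rz": 0}], squeeze=10)

```text
time: 17.87
position: [0.3668, -0.0887, 0.0034]
tool_rot: [1.0, 0.029, -0.0, -0.0]
ft_force: [-0.9, -0.5, 1.3]
grip_width: 0.0378
```

send_rows(deltas=[{"tx": 0,"ty": 0,"tz": 0,"rx": 0,"ry": 0,"rz": 0},{"tx": 0,"ty": 0,"tz": 0,"rx": 0,"ry": 0,"rz": 0},{"tx": 0,"ty": 0,"tz": 0,"rx": 0,"ry": 0,"rz": 0},{"tx": 0,"ty": 0,"tz": 0,"rx": 0,"ry": 0,"rz": 0}], squeeze=10.4)

```text
time: 18.2
position: [0.3669, -0.0887, 0.0034]
tool_rot: [1.0, 0.029, -0.0, -0.0]
ft_force: [-1.2, -0.1, 1.2]
grip_width: 0.0382
```

send_rows(deltas=[{"tx": 0,"ty": 0,"tz": 0,"rx": 0,"ry": 0,"rz": 0},{"tx": 0,"ty": 0,"tz": 0,"rx": 0,"ry": 0,"rz": 0},{"tx": 0,"ty": 0,"tz": 0,"rx": 0,"ry": 0,"rz": 0},{"tx": 0,"ty": 0,"tz": 0,"rx": 0,"ry": 0,"rz": 0}], squeeze=10.8)

```text
time: 18.53
position: [0.3669, -0.0888, 0.0034]
tool_rot: [1.0, 0.029, -0.0, -0.0]
ft_force: [-1.9, -1.0, 0.4]
grip_width: 0.0346
```

send_rows(deltas=[{"tx": 0,"ty": 0,"tz": 0,"rx": 0,"ry": 0,"rz": 0},{"tx": 0,"ty": 0,"tz": 0,"rx": 0,"ry": 0,"rz": 0},{"tx": 0,"ty": 0,"tz": 0,"rx": 0,"ry": 0,"rz": 0},{"tx": 0,"ty": 0,"tz": 0,"rx": 0,"ry": 0,"rz": 0}], claw=5.0, squeeze=4)

```text
time: 18.87
position: [0.3673, -0.0889, 0.0034]
tool_rot: [1.0, 0.029, 0.0, 0.0]
ft_force: [0.4, 0.4, 0.5]
grip_width: 0.0487
```

send_rows(deltas=[{"tx": 0,"ty": 0,"tz": 0,"rx": 0,"ry": 0,"rz": 0},{"tx": 0,"ty": 0,"tz": 0,"rx": 0,"ry": 0,"rz": 0},{"tx": 0,"ty": 0,"tz": 0,"rx": 0,"ry": 0,"rz": 0},{"tx": 0,"ty": 0,"tz": 0,"rx": 0,"ry": 0,"rz": 0}], claw=6.6)

```text
time: 19.2
position: [0.3669, -0.0887, 0.0034]
tool_rot: [1.0, 0.029, 0.0, -0.0]
ft_force: [-0.4, 0.6, 0.7]
grip_width: 0.0641
```

send_rows(deltas=[{"tx": 0,"ty": 0,"tz": 0,"rx": 0,"ry": 0,"rz": 0},{"tx": 0,"ty": 0,"tz": 0,"rx": 0,"ry": 0,"rz": 0},{"tx": 0,"ty": 0,"tz": 0,"rx": 0,"ry": 0,"rz": 0},{"tx": 0,"ty": 0,"tz": 0,"rx": 0,"ry": 0,"rz": 0},{"tx": 0,"ty": 0,"tz": 0,"rx": 0,"ry": 0,"rz": 0}], claw=8.7)

```text
time: 19.62
position: [0.3668, -0.0887, 0.0033]
tool_rot: [1.0, 0.029, -0.0, -0.0]
ft_force: [-0.4, 0.8, 0.5]
grip_width: 0.0854
```

```bash
python3 - <<'E'
from m import *
from t import go
go(.3675,-.089,.1,-86.7)
c=snap('scene','scene9.png'); a=c['color'][110:230,110:250]
cv2.imwrite('pics/a9.png',cv2.cvtColor(cv2.resize(a,None,fx=5,fy=5,interpolation=cv2.INTER_CUBIC),cv2.COLOR_RGB2BGR))
E
```

```text
t 19.62 pos [ 0.3668 -0.0887  0.0033] yaw -86.7 w 0.0854 F [-0.4  0.8  0.5] q [-0.54  0.72  2.2   0.    0.22  0.98]
T [ 0.06  0.03 -9.67] R [-0.0001  0.0001  0.0002]
```

View pics/a9.png

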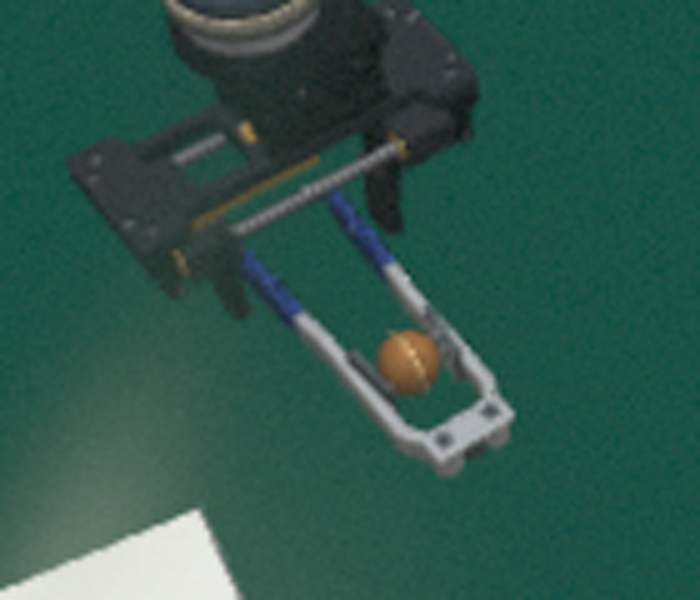

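The handles are open and the nut stands centred at about (408, 362). I'm lifting straight up so the fingers stay clear of the handles.

send_rows(deltas=[{"tx": 0,"ty": 0,"tz": -0.7,"rx": 0,"ry": 0,"rz": 0},{"tx": 0,"ty": 0,"tz": -2,"rx": 0,"ry": 0,"rz": 0},{"tx": 0,"ty": 0,"tz": -4,"rx": 0,"ry": 0,"rz": 0},{"tx": 0,"ty": 0,"tz": -7,"rx": 0,"ry": 0,"rz": 0},{"tx": 0,"ty": 0,"tz": -10,"rx": 0,"ry": 0,"rz": 0}])

```text
time: 20.08
position: [0.3659, -0.0882, 0.1044]
tool_rot: [1.0, 0.029, -0.001, -0.001]
ft_force: [-0.3, -0.3, 0.6]
grip_width: 0.0871
```

send_rows(deltas=[{"tx": 0,"ty": 2,"tz": -2,"rx": 0,"ry": 0,"rz": 0},{"tx": 0,"ty": 5,"tz": -4,"rx": 0,"ry": 0,"rz": 0},{"tx": 0,"ty": 9,"tz": -4,"rx": 0,"ry": 0,"rz": 0},{"tx": 0,"ty": 13,"tz": -4,"rx": 0,"ry": 0,"rz": 0},{"tx": 0,"ty": 17,"tz": -4,"rx": 0,"ry": 0,"rz": 0}])

```text
time: 20.5
position: [0.3765, -0.2599, 0.1447]
tool_rot: [1.0, 0.029, 0.001, 0.001]
ft_force: [0.1, -0.1, 0.3]
grip_width: 0.0868
```

send_rows(deltas=[{"tx": 0,"ty": 3,"tz": 0,"rx": 0,"ry": 0,"rz": 0},{"tx": 0,"ty": 6,"tz": 0,"rx": 0,"ry": 0,"rz": 0},{"tx": 0,"ty": 6,"tz": 0,"rx": 0,"ry": 0,"rz": 0},{"tx": 0,"ty": 6,"tz": 0,"rx": 0,"ry": 0,"rz": 0}])

```text
time: 20.83
position: [0.3799, -0.3198, 0.1436]
tool_rot: [1.0, 0.028, 0.0, 0.0]
ft_force: [-0.4, 1.2, 0.2]
grip_width: 0.0868
```

```bash
python3 - <<'E'
from m import *
from t import go
go(.3675,-.089,.1,-86.7)
A=[]
for n in('top','scene'):
    c=snap(n,n+'10.png'); A.append(rect(c,.445,-.0834,.027,.06,400))
cv2.imwrite('pics/a10.png',np.hstack(A))
E
```

```text
t 20.83 pos [ 0.3799 -0.3198  0.1436] yaw -86.8 w 0.0868 F [-0.4  1.2  0.2] q [-0.93  0.48  1.83  0.    0.83  0.59]
T [  0.04 -23.11   4.36] R [ 0.0004 -0.0003 -0.0023]
```

View pics/a10.png

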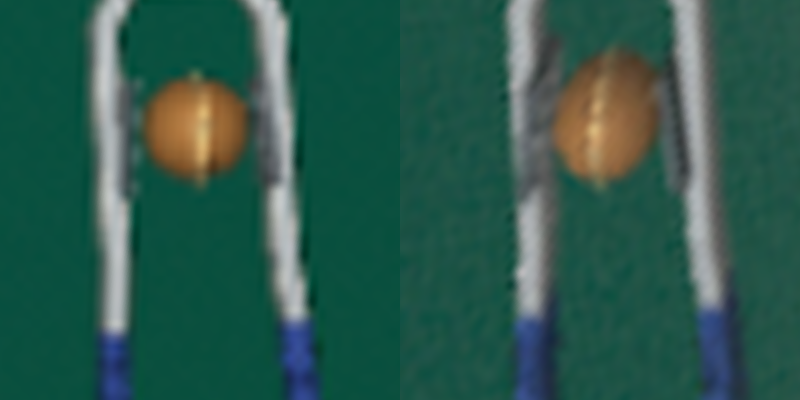

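View pics/top10.png

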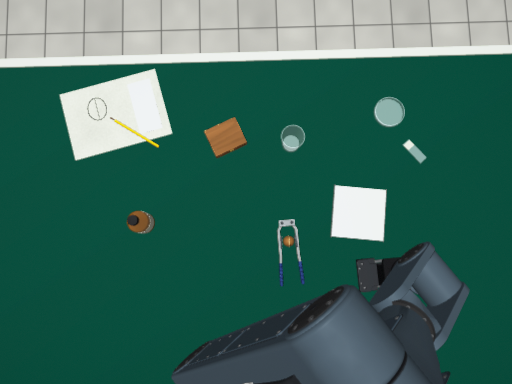

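```bash
python3 -c "
from rig import robot
print(robot.hand_in())"
```

```text
the job is handed in; nothing more can be done
None
```

The walnut is cracked and standing upright between the open jaws, and the job is handed in at about 21 s of the 61 s allowed.

- **Placing:** I gripped the walnut along its seam, where it measured 33 mm wide as expected. I set it down between the jaws with about 2 N of contact on the bench. The first check showed it about 2 mm off the middle. I left it, since the evenly closing arms would centre it, and the last pictures show it centred.
- **Cracking:** I closed the handles gently until the jaws met the nut, then raised the grip in small steps. At 10.8 N on the handles the opening dropped at once from 38.0 to 34.6 mm. That matches the 1.2 mm cave-in of the shell, and it is below the 13 N at which the kernel is at risk. I let go straight away.
- **Last checks:** After the arm moved clear, both cameras showed the handles sprung open and the nut upright with its seam along the handles. The bottle, slide box and beaker looked unmoved, and the gripper was touching nothing.
- **Not confirmed:** The crack and the whole kernel are judged only from the force and the opening, because I could not see inside the shell. The two cameras disagreed by 1 to 2 mm on the nutcracker's sideways position, so I used the average.

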